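# Fold up the bottle carrier and load the amber bottle

## Task

Fold up all four walls of the white bottle carrier so that each stands upright, square to the floor and not pushed over inwards. Then lift the amber bottle out of the spill tray and set it down gently, standing, inside the carrier, with the walls left upright. Leave everything else where it is.

Things in the scene. Friction and masses are not known exactly. Their poses are not given: they have to be found in the camera images.
- carrier: white folding bottle carrier, opened out like a carton blank, on a fixed grey stand plate. Origin: centre of the plate's underside, on the table; z up. Its floor, where the bottle is to stand, is at z = 17 mm. Creases, also at z = 17 mm: far and near walls at x = +55 and -55 mm (along y), left and right walls at y = +75 and -75 mm (along x)
- wall_far (a joint): fold angle of the carrier's far wall (on its +x side) in rad: 0 = lying flat outwards, pi/2 = upright, up to 2.0 = folded too far inwards. The crease is stiff: the wall stays where it is left and does not stop at upright. Turning it takes about 1 N at the rim
- wall_far_rim (a point): middle of the round blue rim (10 mm thick) along the free edge of the far wall; the white wall is 5 mm thick and 124 mm wide along its crease, and the rim's centre line is 60 mm from the crease. Site x points from the crease to the rim, y along the crease
- wall_left (a joint): fold angle of the carrier's left wall (on its +y side) in rad: 0 = lying flat outwards, pi/2 = upright, up to 2.0 = folded too far inwards. The crease is stiff: the wall stays where it is left and does not stop at upright. Turning it takes about 1 N at the rim
- wall_left_rim (a point): middle of the round blue rim (10 mm thick) along the free edge of the left wall; the white wall is 5 mm thick and 100 mm wide along its crease, and the rim's centre line is 60 mm from the crease. Site x points from the crease to the rim, y along the crease
- wall_near (a joint): fold angle of the carrier's near wall (on its -x side) in rad: 0 = lying flat outwards, pi/2 = upright, up to 2.0 = folded too far inwards. The crease is stiff: the wall stays where it is left and does not stop at upright. Turning it takes about 1 N at the rim
- wall_near_rim (a point): middle of the round blue rim (10 mm thick) along the free edge of the near wall; the white wall is 5 mm thick and 124 mm wide along its crease, and the rim's centre line is 60 mm from the crease. Site x points from the crease to the rim, y along the crease
- wall_right (a joint): fold angle of the carrier's right wall (on its -y side) in rad: 0 = lying flat outwards, pi/2 = upright, up to 2.0 = folded too far inwards. The crease is stiff: the wall stays where it is left and does not stop at upright. Turning it takes about 1 N at the rim
- wall_right_rim (a point): middle of the round blue rim (10 mm thick) along the free edge of the right wall; the white wall is 5 mm thick and 100 mm wide along its crease, and the rim's centre line is 60 mm from the crease. Site x points from the crease to the rim, y along the crease
- amber_bottle: amber glass bottle with a blue cap, loose, 0.2 to 0.45 kg, 150 mm high. Body 66 mm across up to 85 mm, narrowing to a neck; the cap is 44 mm across and reaches from 120 to 150 mm. Origin: centre of its underside, z up. Stands in the black spill tray with two other bottles
- spill_tray: fixed black tray, 260 x 250 mm, walls 22 mm high and 5 mm thick, its floor 5 mm thick. Origin: centre of its underside
- green_bottle: bottle of the same shape and size as the amber one, green glass, blue cap; leave it in the spill tray. Origin: centre of its underside
- white_bottle: bottle of the same shape and size as the amber one, white plastic, red cap; leave it in the spill tray. Origin: centre of its underside
- keypad: black keypad, 85 x 85 x 22 mm; leave it alone. Origin: centre of its underside
- tip_box: orange divided box, 85 x 120 x 40 mm; leave it alone. Origin: centre of its underside
- dish: white shallow dish, 90 mm across, 16 mm high; leave it alone. Origin: centre of its underside
- spatula: spatula, 190 mm long, lying flat; leave it alone
- beaker: glass beaker, 70 mm across, 90 mm high; leave it alone. Origin: centre of its underside

How it is judged:
By the outcome, as a careful person would: the job done as asked, in the order asked, and still so for the second after the job is handed in, with the robot touching nothing.
It also fails if it takes over 72 s, if anything falls off the work surface, if the arm or the gripper's body presses on something with over 40 N, if the wrist force passes 120 N, or if a joint passes its speed limit or range.

## Robot

A 6-joint arm with a two-finger parallel gripper is mounted at the origin on the work surface. World frame = base frame: x ahead of the robot, y to its left, z up, the work surface at z = 0. Lengths are in m, angles in rad, forces in N, time in s.
With the tool pointing down it reaches from about 0.375 to 0.825 m from the base axis. Payload 5.5 kg.
Tool frame: the origin (TCP) lies on the centre line of the jaws, within the pads' length; the fingertips stand 8 mm ahead of it and the grasp point (between the pads) lies 11 mm behind it; z points along the fingers, y is the line along which they close (so a half turn about z gives the same grasp; the last joint's range is limited). The gripper opens to 85 mm and grips with 20 to 120 N. Pads are 22 mm wide; open, the fingers measure 114 mm over their backs; the gripper's body (76 mm by 85 mm) begins 54 mm behind the grasp point. The pads swing forward as they close: fully open they stand 13 mm farther back than shut.
Start: joints at [1.228, 0.314, -0.047, 1.21, 0, 1.571], TCP at [0.202, 0.565, 0.208] pointing down, gripper open.
Joint ranges: [-2.67, 2.67], [-0.69, 1.73], [-1.03, 1.25], [-2.08, 2.16], [-1.42, 1.45], [-3.14, 3.14]. Speed limits (rad/s): [2.39, 2.39, 3.01, 3.14, 3.14, 3.14].

## Interface

Orientations are given as a unit quaternion [w, x, y, z].
In Python, from plant import ctrl gives the robot as it stands.
- The arm moves only by the tool carry_out, never from a script. Its argument "targets" is a list of rows, each an object with "xyz": the shift along the tool's x, y, z in m, a list of three; "turn": the turn, a rotation vector about the tool's x, y, z in rad, a list of three; "claw": the finger opening in m, from 0 to 0.0854. In form: [{"xyz": [tx, ty, tz], "turn": [rx, ry, rz], "claw": claw}, ...]. A call has exactly 10 rows; each row is the pose to reach, as a shift and turn from the pose commanded when the call began, along the tool's axes at that moment; what a row does not reach only later rows make up. A row lasts 1/10 s, in which the tool goes at most 50 mm and 8.59 degrees, less where a joint would pass 70% of its speed; a pose out of reach is approached as far as the arm can. A call with a gripper value outside its range is refused whole. The fingers move at their own pace and stop on an object; the grip force is fixed at half the most. Time passes only in rows, so rows that repeat a pose let the fingers close, or fill a call up. It gives the time, the measured TCP pose, the force, the opening and the grip force at its end, in the units of the state.
- ctrl.read_state(): the state, without advancing time (a new reading comes with each control period).
- ctrl.get_image(name): name is "scene" or "side" or "wrist"; returns the picture (400x640x3 uint8, red, green, blue); there is no depth.
- ctrl.calibration(name): a dict with "fx", "fy", "cx", "cy" (pixels), "rvec" (rotation vector, rad) and "tvec" (3), from world to camera coordinates, as OpenCV has them; the wrist camera has in their place "mount" (4x4, takes a point from camera to tool coordinates, whose origin is the TCP and whose axes are the flange's). Camera axes: x right, y down, z forward; pixel columns grow to the right and rows downward; lengths in m; the calibration is good to about 2 mm. A picture is of the moment at which its call begins: read the wrist's pose just before it. calibration takes no time and is no camera call.
- ctrl.finish_job(): hands the job in; it is judged then, once.
The state is a dict: "time": time; "qpos": joint angles; "dq": joint speeds; "tau": joint torques, N m; "tcp_pos": TCP position; "tcp_rot": TCP orientation; "force": force on the tool from outside, world axes, zero at the start; "wrist_torque": the same for the moment, N m; "finger_gap": finger opening in m; "gripper_force": force on a finger pad.
Only numpy, scipy, OpenCV 4.12 (cv2) and the standard library are available. Lean on these libraries where they do the work, as an engineer would, in place of code of your own. Each camera call takes 0.05 s, during which the arm holds its last target. There are 200 camera calls.

## Working session

There is one attempt and no reset: what is moved stays moved. The work goes in short steps, Python scripts to look and compute and a tool call to move; the robot and the scene stay as the last step left them, time stands still between calls to the robot, and variables do not carry over. Pictures are saved under pics/ and viewed, at most 10 in all, crops included, and the job is handed in when it is done.

Besides the shell and the picture viewer there is one more tool, called after ">>>" by a JSON object that holds its "api" and its "payload", one argument or row to a line. carry_out: Moves the arm, as the interface text tells. Its arguments: {"type":"object","properties":{"targets":{"type":"array","items":{"type":"object","properties":{"xyz":{"type":"array","items":{"type":"number"}},"turn":{"type":"array","items":{"type":"number"}},"claw":{"type":"number"}}}}},"required":["targets"]}

```bash
ls; mkdir -p pics; python3 - <<'E'
from plant import ctrl
import cv2
s=ctrl.read_state(); print({k:s[k] for k in('time','tcp_pos','tcp_rot','finger_gap','force')})
for n in('scene','side'):
    cv2.imwrite(f'pics/{n}0.png',ctrl.get_image(n)[:,:,::-1])
    print(ctrl.calibration(n))
print(ctrl.calibration('wrist'))
E
```

```text
pics
{'time': 0.0, 'tcp_pos': array([0.20145676, 0.56454191, 0.20675781]), 'tcp_rot': array([-1.49647006e-04,  1.70536348e-01,  9.85351045e-01, -8.05940364e-04]), 'finger_gap': 0.08536402038397573, 'force': array([-0.40850878,  0.28579891, -0.24954318])}
{'fx': 504.69887788144456, 'fy': 504.69887788144456, 'cx': 316.1374896814222, 'cy': 199.47273331896935, 'rvec': array([ 2.00248615,  0.80712164, -0.47457424]), 'tvec': array([-0.36126952, -0.14128749,  1.95599471])}
{'fx': 418.74959772867015, 'fy': 418.74959772867015, 'cx': 317.57071205894744, 'cy': 190.97801431590256, 'rvec': array([ 2.18829616, -0.83708018,  0.3574326 ]), 'tvec': array([-0.41870573,  0.29303884,  0.95535996])}
{'fx': 303.82953553176185, 'fy': 303.82953553176185, 'cx': 326.10641357117686, 'cy': 201.7033721472371, 'mount': array([[ 2.12071725e-04, -9.45859614e-01, -3.24575948e-01,
         8.45868212e-02],
       [ 9.99999555e-01, -9.77350229e-05,  9.38194109e-04,
        -4.67406873e-04],
       [-9.19122355e-04, -3.24576002e-01,  9.45859172e-01,
        -1.67594543e-01],
       [ 0.00000000e+00,  0.00000000e+00,  0.00000000e+00,
         1.00000000e+00]])}
```

View pics/scene0.png

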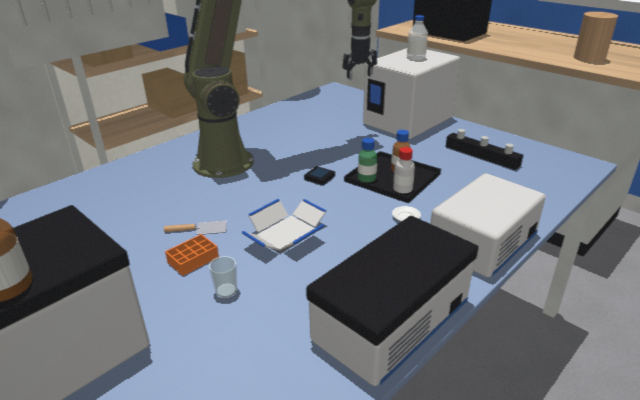

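View pics/side0.png

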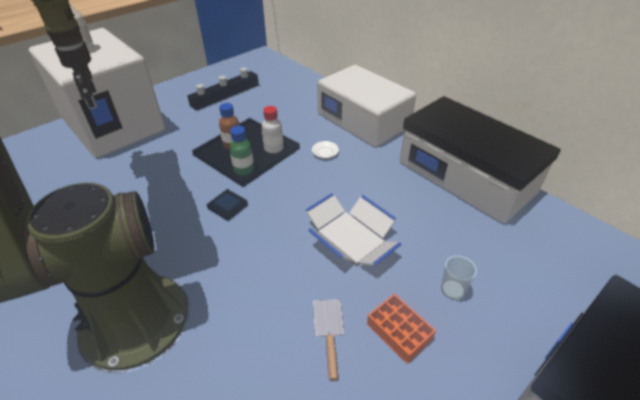

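The scene view shows the carrier at about (285,232), with all walls partly raised. The bottles stand in the tray: green at (368,160), amber at (402,145), white at (404,170). In the side view the carrier is at about (352,237) and the amber cap at about (227,110).

```bash
cat > h.py <<'E'
import numpy as np, cv2
from scipy.spatial.transform import Rotation as R
from plant import ctrl
def cam(n,st=None):
    c=ctrl.calibration(n); K=np.array([[c['fx'],0,c['cx']],[0,c['fy'],c['cy']],[0,0,1]])
    if n=='wrist':
        st=st or ctrl.read_state(); w,x,y,z=st['tcp_rot']; T=np.eye(4); T[:3,:3]=R.from_quat([x,y,z,w]).as_matrix(); T[:3,3]=st['tcp_pos']
        M=np.linalg.inv(T@c['mount']); return K,M[:3,:3],M[:3,3]
    return K,R.from_rotvec(c['rvec']).as_matrix(),c['tvec']
def ray(C,uv):
    K,Rm,t=C; d=Rm.T@np.linalg.solve(K,[uv[0],uv[1],1]); return -Rm.T@t,d/np.linalg.norm(d)
def onz(C,uv,z):
    o,d=ray(C,uv); return o+d*(z-o[2])/d[2]
def proj(C,P):
    K,Rm,t=C; p=(Rm@np.atleast_2d(P).T).T+t; p=p@K.T; return p[:,:2]/p[:,2:]
def tri(pairs):
    A=0;b=0
    for C,uv in pairs:
        o,d=ray(C,uv); Q=np.eye(3)-np.outer(d,d); A=A+Q; b=b+Q@o
    return np.linalg.solve(A,b)
E
python3 - <<'E'
from h import *
S,D=cam('scene'),cam('side')
for n,a,b in[('carrier',(285,232),(352,237)),('ambercap',(402,134),(227,108)),('greencap',(368,144),(238,132)),('whitecap',(405,154),(270,113))]:
    p=tri([(S,a),(D,b)]); print(n,p.round(3),proj(S,p).round(0),proj(D,p).round(0))
for n,f in(('scene',3),('side',3)):
    im=cv2.imread(f'pics/{n}0.png'); u,v=((285,226) if n=='scene' else (352,230))
    a=cv2.resize(im[v-45:v+45,u-60:u+60],None,fx=6,fy=6,interpolation=2); cv2.imwrite(f'pics/{n}c.png',a)
a=np.hstack([cv2.resize(cv2.imread(f'pics/{n}c.png'),(400,300)) for n in('scene','side')]); cv2.imwrite('pics/c.png',a)
E
```

```text
carrier [ 0.536 -0.165  0.016] [[285. 232.]] [[352. 236.]]
ambercap [0.538 0.409 0.148] [[402. 134.]] [[227. 108.]]
greencap [0.491 0.277 0.142] [[368. 144.]] [[238. 133.]]
whitecap [0.629 0.303 0.139] [[405. 154.]] [[270. 113.]]
```

View pics/c.png

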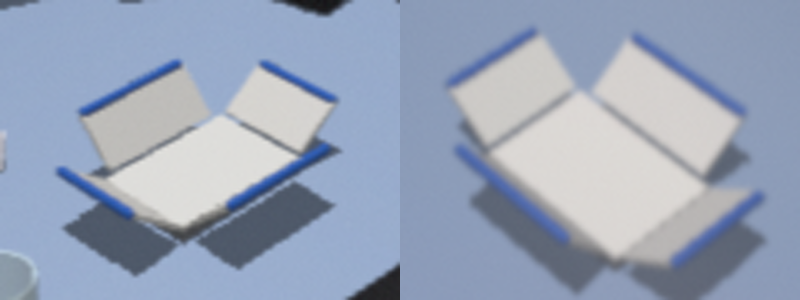

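All four rims are visible in both crops (scene left, side right): far (328,148)-(230,206) / (635,38)-(743,114), left (262,65)-(337,100) / (450,83)-(535,31), near (180,65)-(80,111) / (460,150)-(567,241), right (58,170)-(132,216) / (675,264)-(762,195).

```bash
python3 - <<'E'
from h import *
S,D=cam('scene'),cam('side')
s=lambda p:(225+p[0]/3.3333-.35,181+p[1]/3.3333-.35)
d=lambda p:(292+(p[0]-400)/3.3333-.35,185+p[1]/3.3333-.35)
W=dict(far=[((328,148),(635,38)),((230,206),(743,114))],left=[((262,65),(450,83)),((337,100),(535,31))],near=[((180,65),(460,150)),((80,111),(567,241))],right=[((58,170),(675,264)),((132,216),(762,195))],floor=[((221,115),(583,92)),((300,155),(706,187)),((184,232),(615,258)),((103,172),(490,150))])
for k,v in W.items():
    P=np.array([tri([(S,s(a)),(D,d(b))]) for a,b in v]); print(k,P.round(3).tolist(),'mid',P.mean(0).round(3),'len',np.linalg.norm(P[0]-P[1]).round(3), 'ang',np.degrees(np.arctan2(*(P[1]-P[0])[[1,0]])).round(1))
E
```

```text
far [[0.636, -0.103, 0.057], [0.636, -0.221, 0.058]] mid [ 0.636 -0.162  0.057] len 0.118 ang -90.2
left [[0.488, -0.038, 0.053], [0.583, -0.036, 0.053]] mid [ 0.536 -0.037  0.053] len 0.095 ang 1.2
near [[0.442, -0.103, 0.062], [0.44, -0.223, 0.066]] mid [ 0.441 -0.163  0.064] len 0.12 ang -91.1
right [[0.487, -0.285, 0.057], [0.584, -0.284, 0.056]] mid [ 0.535 -0.285  0.056] len 0.097 ang 0.7
floor [[0.543, -0.138, 0.074], [0.615, -0.175, 0.028], [0.527, -0.19, -0.05], [0.454, -0.165, 0.03]] mid [ 0.535 -0.167  0.02 ] len 0.093 ang -27.4
```

>>> {"api": "carry_out", "payload": {
  "targets": [
    {"xyz": [-0.035, -0.036, 0], "turn": [0, 0, 0.14], "claw": 0.06},
    {"xyz": [-0.07, -0.071, 0], "turn": [0, 0, 0.28], "claw": 0.06},
    {"xyz": [-0.105, -0.107, 0], "turn": [0, 0, 0.42], "claw": 0.06},
    {"xyz": [-0.14, -0.143, 0], "turn": [0, 0, 0.56], "claw": 0.06},
    {"xyz": [-0.175, -0.179, 0], "turn": [0, 0, 0.7], "claw": 0.06},
    {"xyz": [-0.21, -0.214, 0], "turn": [0, 0, 0.84], "claw": 0.06},
    {"xyz": [-0.245, -0.25, 0], "turn": [0, 0, 0.98], "claw": 0.06},
    {"xyz": [-0.28, -0.286, 0], "turn": [0, 0, 1.12], "claw": 0.06},
    {"xyz": [-0.315, -0.322, 0], "turn": [0, 0, 1.215], "claw": 0.06},
    {"xyz": [-0.35, -0.357, 0], "turn": [0, 0, 1.215], "claw": 0.06}
  ]
}}

```text
time: 1.1
tcp_pos: [0.4114, 0.1095, 0.2076]
tcp_rot: [0.0, 0.703, 0.711, 0.0]
force: [1.0, -0.5, -0.2]
finger_gap: 0.06
gripper_force: 0.0
```

>>> {"api": "carry_out", "payload": {
  "targets": [
    {"xyz": [-0.045, 0.02, 0], "turn": [0, 0, 0], "claw": 0.06},
    {"xyz": [-0.09, 0.04, 0], "turn": [0, 0, 0], "claw": 0.06},
    {"xyz": [-0.135, 0.06, 0], "turn": [0, 0, 0], "claw": 0.06},
    {"xyz": [-0.18, 0.08, 0], "turn": [0, 0, 0], "claw": 0.06},
    {"xyz": [-0.225, 0.1, 0], "turn": [0, 0, 0], "claw": 0.06},
    {"xyz": [-0.273, 0.122, 0], "turn": [0, 0, 0], "claw": 0.06},
    {"xyz": [-0.273, 0.122, 0], "turn": [0, 0, 0], "claw": 0.06},
    {"xyz": [-0.273, 0.122, 0], "turn": [0, 0, 0], "claw": 0.06},
    {"xyz": [-0.273, 0.122, 0], "turn": [0, 0, 0], "claw": 0.06},
    {"xyz": [-0.273, 0.122, 0], "turn": [0, 0, 0], "claw": 0.06}
  ]
}}

```text
time: 2.1
tcp_pos: [0.5362, -0.1586, 0.2076]
tcp_rot: [-0.0, 0.702, 0.712, -0.0]
force: [0.0, -0.2, 0.2]
finger_gap: 0.0597
gripper_force: 0.0
```

```bash
cat > wr.py <<'E'
from h import *
import sys
def blue(im):
    hsv=cv2.cvtColor(im,cv2.COLOR_BGR2HSV); return cv2.inRange(hsv,(105,150,60),(125,255,255))
if __name__=='__main__':
    st=ctrl.read_state(); im=ctrl.get_image('wrist')[:,:,::-1].copy(); C=cam('wrist',st)
    print(st['tcp_pos'].round(4),st['tcp_rot'].round(4)); cv2.imwrite(f'pics/{sys.argv[1]}.png',im)
    m=blue(im); n,l,s,c=cv2.connectedComponentsWithStats(m)
    for i in range(1,n):
        if s[i,4]>60:
            pts=np.argwhere(l==i)[:,::-1].astype(np.float32); r=cv2.minAreaRect(pts); b=cv2.boxPoints(r)
            print(s[i],c[i].round(1),[np.round(x,1) for x in r], onz(C,r[0],.055).round(3),onz(C,r[0],.077).round(3))
E
python3 wr.py w1
```

```text
[ 0.5362 -0.1586  0.2076] [-3.000e-04  7.019e-01  7.122e-01 -0.000e+00]
[ 274   51  103   12 1032] [325.   56.4] [array([325. ,  56.5]), array([102. ,  10.2]), np.float64(0.8)] [ 0.532 -0.038  0.055] [ 0.533 -0.04   0.077]
[226 124  17 112 920] [234.4 178. ] [array([234.7, 179.5]), array([111.7,   8.8]), np.float64(84.8)] [ 0.436 -0.16   0.055] [ 0.443 -0.155  0.077]
[408 126  19 110 894] [416.9 179.2] [array([417. , 180.4]), array([  8.6, 110. ]), np.float64(6.1)] [ 0.634 -0.159  0.055] [ 0.627 -0.153  0.077]
[632 178   8  22  94] [636.8 191. ] [array([635.5, 188.5]), array([21.,  7.]), np.float64(90.0)] [ 0.875 -0.164  0.055] [ 0.852 -0.158  0.077]
[283 276  80   8 536] [321.9 279.2] [array([322.5, 279.2]), array([79.1,  6.8]), np.float64(0.8)] [ 0.533 -0.284  0.055] [ 0.533 -0.27   0.077]
```

View pics/w1.png

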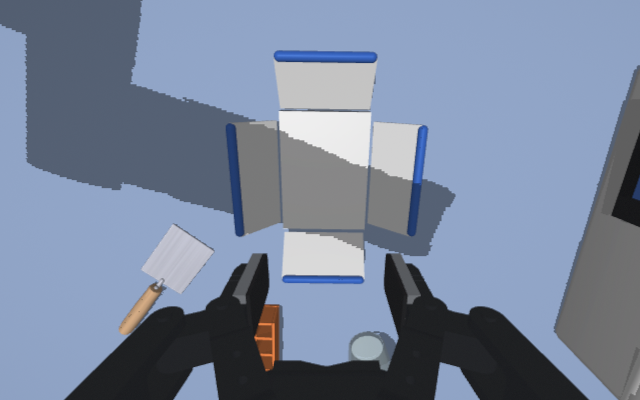

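The wrist view shows all four rims: left at (325,56), near at (234,179), far at (417,179), right at (322,279). The floor spans (280,111)-(367,229), and the tip box (268,340) and beaker (368,348) lie behind the gripper.

```bash
python3 - <<'E'
from h import *
S,D=cam('scene'),cam('side')
C=cam('wrist')
im=cv2.imread('pics/w1.png'); g=cv2.cvtColor(im,6).astype(int)
# crease gaps: darkest/steepest along rows & columns
for r in (125,215): print(r,g[r,270:290].tolist(),g[r,360:382].tolist())
for c in (300,350): print(c,g[102:120,c].tolist(),g[222:240,c].tolist())
P=[onz(C,p,.017) for p in[(279,111),(371.5,110.5),(367,230),(282,230)]]; print(np.round(P,4).tolist(),np.mean(P,0))
s=lambda u,v,z:onz(S,(u,v),z)[:2].round(3)
print('tip',[s(u,v,.04) for u,v in[(167,248),(199,236),(218,245),(185,263)]],'beaker',s(224,262,.09),'spatula',s(226,222,.005),s(200,232,.005))
print('dish',s(407,214,.01))
E
```

```text
125 [174, 173, 173, 174, 173, 174, 154, 108, 114, 200, 238, 238, 238, 238, 238, 238, 238, 238, 238, 238] [235, 235, 235, 235, 234, 235, 234, 235, 235, 231, 209, 164, 168, 190, 210, 210, 209, 209, 210, 210, 210, 210]
215 [121, 121, 121, 120, 121, 121, 121, 121, 121, 118, 108, 96, 113, 134, 134, 135, 134, 134, 135, 135] [134, 134, 134, 135, 131, 114, 96, 105, 120, 125, 125, 125, 125, 125, 125, 125, 125, 125, 125, 124, 125, 125]
300 [196, 195, 196, 195, 196, 196, 158, 160, 111, 211, 237, 239, 239, 239, 239, 239, 238, 238] [134, 135, 134, 134, 134, 135, 122, 101, 96, 103, 201, 216, 215, 216, 216, 216, 216, 216]
350 [196, 196, 196, 196, 196, 196, 196, 141, 113, 91, 225, 236, 236, 236, 236, 236, 236, 236] [134, 135, 134, 134, 134, 134, 134, 112, 98, 96, 113, 131, 135, 134, 134, 134, 134, 134]
[[0.4812, -0.09, 0.017], [0.5858, -0.0879, 0.017], [0.5893, -0.2353, 0.017], [0.4799, -0.2369, 0.017]] [ 0.53402355 -0.16255029  0.017     ]
tip [array([ 0.374, -0.467]), array([ 0.392, -0.371]), array([ 0.469, -0.359]), array([ 0.47, -0.47])] beaker [ 0.599 -0.428] spatula [ 0.346 -0.244] [ 0.332 -0.332]
dish [0.74  0.176]
```

>>> {"api": "carry_out", "payload": {
  "targets": [
    {"xyz": [-0.004, 0.04, 0.02], "turn": [0, 0, 0], "claw": 0.07},
    {"xyz": [-0.004, 0.079, 0.05], "turn": [0, 0, 0], "claw": 0.07},
    {"xyz": [-0.004, 0.079, 0.09], "turn": [0, 0, 0], "claw": 0.07},
    {"xyz": [-0.004, 0.079, 0.13], "turn": [0, 0, 0], "claw": 0.07},
    {"xyz": [-0.004, 0.079, 0.157], "turn": [0, 0, 0], "claw": 0.07},
    {"xyz": [-0.004, 0.079, 0.157], "turn": [0, 0, 0], "claw": 0.07},
    {"xyz": [-0.004, 0.072, 0.153], "turn": [0, 0, 0], "claw": 0.07},
    {"xyz": [-0.004, 0.065, 0.149], "turn": [0, 0, 0], "claw": 0.07},
    {"xyz": [-0.004, 0.058, 0.145], "turn": [0, 0, 0], "claw": 0.07},
    {"xyz": [-0.004, 0.054, 0.142], "turn": [0, 0, 0], "claw": 0.07}
  ]
}}

```text
time: 3.15
tcp_pos: [0.5911, -0.1636, 0.068]
tcp_rot: [0.001, 0.703, 0.712, 0.001]
force: [0.1, -0.4, 0.4]
finger_gap: 0.0699
gripper_force: 0.0
```

>>> {"api": "carry_out", "payload": {
  "targets": [
    {"xyz": [0, -0.001, 0.001], "turn": [0, 0, 0], "claw": 0.05},
    {"xyz": [0, -0.001, 0.001], "turn": [0, 0, 0], "claw": 0.035},
    {"xyz": [0, -0.001, 0.001], "turn": [0, 0, 0], "claw": 0.02},
    {"xyz": [0, -0.001, 0.001], "turn": [0, 0, 0], "claw": 0.011},
    {"xyz": [0, -0.001, 0.001], "turn": [0, 0, 0], "claw": 0.011},
    {"xyz": [0, -0.001, 0.001], "turn": [0, 0, 0], "claw": 0.011},
    {"xyz": [0, -0.001, 0.001], "turn": [0, 0, 0], "claw": 0.011},
    {"xyz": [0, -0.001, 0.001], "turn": [0, 0, 0], "claw": 0.011},
    {"xyz": [0, -0.001, 0.001], "turn": [0, 0, 0], "claw": 0.011},
    {"xyz": [0, -0.001, 0.001], "turn": [0, 0, 0], "claw": 0.011}
  ]
}}

```text
time: 4.15
tcp_pos: [0.5898, -0.1633, 0.0646]
tcp_rot: [0.0, 0.702, 0.712, 0.0]
force: [-0.1, 0.1, -0.2]
finger_gap: 0.011
gripper_force: 0.0
```

```bash
python3 wr.py w2
```

```text
[ 0.5898 -0.1633  0.0646] [0.     0.7025 0.7117 0.    ]
[ 121    0  195   21 3861] [220.1   9.6] [array([218.,  10.]), array([ 20., 194.]), np.float64(90.0)] [ 0.532 -0.038  0.055] [ 0.539 -0.044  0.077]
[  42  134   67  188 3610] [ 75.5 224.4] [array([ 77. , 226.9]), array([194.1,  20.9]), np.float64(74.1)] [ 0.431 -0.159  0.055] [ 0.45  -0.149  0.077]
[ 384  137   29  167 2481] [397.7 217.9] [array([398.1, 219.8]), array([ 16.3, 166.8]), np.float64(4.9)] [ 0.634 -0.152  0.055] [ 0.628 -0.143  0.077]
[236 374  15  12  87] [243.5 379.9] [array([243.5, 380.1]), array([ 5.5, 17.8]), np.float64(49.4)] [ 0.527 -0.286  0.055] [ 0.534 -0.261  0.077]
```

View pics/w2.png

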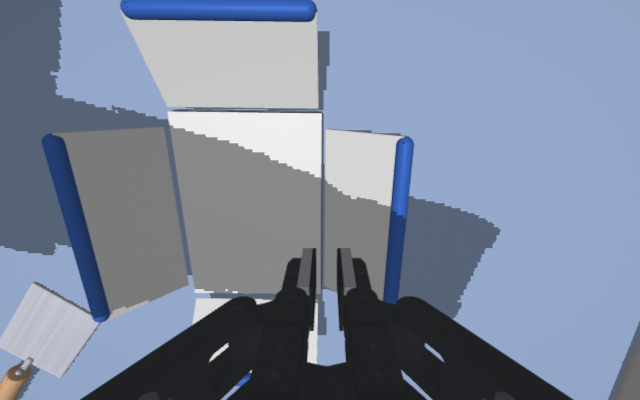

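The fingers closed above the crease and the far wall was never touched (its rim is still at (398,218)). With the jaws open the tips sit higher, so I'll go deeper.

>>> {"api": "carry_out", "payload": {
  "targets": [
    {"xyz": [0, 0.01, -0.035], "turn": [0, 0, 0], "claw": 0.075},
    {"xyz": [0, 0.027, -0.035], "turn": [0, 0, 0], "claw": 0.075},
    {"xyz": [0, 0.027, -0.035], "turn": [0, 0, 0], "claw": 0.075},
    {"xyz": [0, 0.027, -0.035], "turn": [0, 0, 0], "claw": 0.075},
    {"xyz": [0, 0.027, -0.005], "turn": [0, 0, 0], "claw": 0.075},
    {"xyz": [0, 0.027, 0.025], "turn": [0, 0, 0], "claw": 0.075},
    {"xyz": [0, 0.027, 0.03], "turn": [0, 0, 0], "claw": 0.075},
    {"xyz": [0, 0.027, 0.03], "turn": [0, 0, 0], "claw": 0.075},
    {"xyz": [0, 0.027, 0.03], "turn": [0, 0, 0], "claw": 0.075},
    {"xyz": [0, 0.02, 0.03], "turn": [0, 0, 0], "claw": 0.075}
  ]
}}

```text
time: 5.2
tcp_pos: [0.6115, -0.1634, 0.0363]
tcp_rot: [0.001, 0.702, 0.712, 0.001]
force: [0.5, -0.0, 0.6]
finger_gap: 0.0749
gripper_force: 0.0
```

>>> {"api": "carry_out", "payload": {
  "targets": [
    {"xyz": [0, -0.007, -0.002], "turn": [0, 0, 0], "claw": 0.075},
    {"xyz": [0, -0.014, -0.005], "turn": [0, 0, 0], "claw": 0.075},
    {"xyz": [0, -0.0205, -0.009], "turn": [0, 0, 0], "claw": 0.075},
    {"xyz": [0, -0.0205, -0.011], "turn": [0, 0, 0], "claw": 0.06},
    {"xyz": [0, -0.0205, -0.015], "turn": [0, 0, 0], "claw": 0.045},
    {"xyz": [0, -0.0205, -0.019], "turn": [0, 0, 0], "claw": 0.03},
    {"xyz": [0, -0.0205, -0.023], "turn": [0, 0, 0], "claw": 0.02},
    {"xyz": [0, -0.0205, -0.025], "turn": [0, 0, 0], "claw": 0.011},
    {"xyz": [0, -0.0205, -0.025], "turn": [0, 0, 0], "claw": 0.011},
    {"xyz": [0, -0.0205, -0.025], "turn": [0, 0, 0], "claw": 0.011}
  ]
}}

```text
time: 6.2
tcp_pos: [0.5893, -0.1632, 0.0595]
tcp_rot: [-0.0, 0.702, 0.712, -0.0]
force: [-0.5, -0.2, 0.4]
finger_gap: 0.0111
gripper_force: 0.0
```

```bash
python3 wr.py w3
```

```text
[ 0.5893 -0.1632  0.0595] [-1.000e-04  7.025e-01  7.117e-01 -0.000e+00]
[ 115    0  202   19 3526] [218.6   8.4] [array([215.5,   9. ]), array([ 18., 201.]), np.float64(90.0)] [ 0.532 -0.039  0.055] [ 0.539 -0.044  0.077]
[  34  135   71  193 3838] [ 69.4 227.5] [array([ 71. , 230.3]), array([199.2,  21.6]), np.float64(73.6)] [ 0.431 -0.159  0.055] [ 0.451 -0.149  0.077]
[ 386  138   31  166 2542] [400.7 218.3] [array([400. , 220.4]), array([ 16.9, 165.9]), np.float64(6.0)] [ 0.633 -0.15   0.055] [ 0.627 -0.141  0.077]
[229 379  19  13  88] [237.9 385.3] [array([237.8, 385.3]), array([ 4.8, 20.8]), np.float64(48.4)] [ 0.523 -0.286  0.055] [ 0.532 -0.259  0.077]
```

View pics/w3.png

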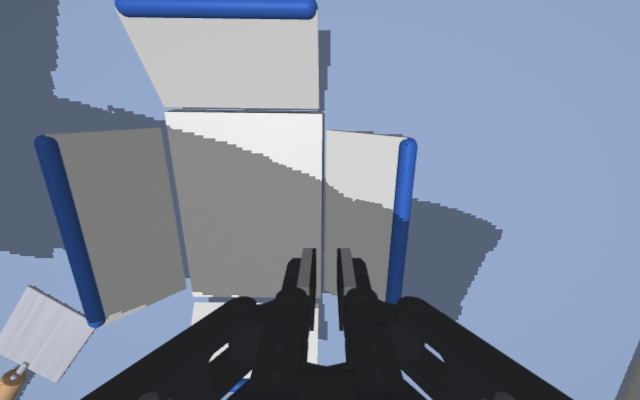

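```bash
cat > sc.py <<'E'
from h import *
from wr import blue
import sys
for n in('scene','side'):
    im=ctrl.get_image(n)[:,:,::-1].copy(); cv2.imwrite(f'pics/{n}{sys.argv[1]}.png',im)
    for tag in('0',sys.argv[1]):
        m=blue(cv2.imread(f'pics/{n}{tag}.png')); x0,y0=((225,181) if n=='scene' else (292,185)); m=m[y0:y0+90,x0:x0+120]
        k,l,s,c=cv2.connectedComponentsWithStats(m)
        print(n,tag,[(s[i].tolist(),(c[i]+[x0,y0]).round(1).tolist()) for i in range(1,k) if s[i,4]>12])
E
python3 sc.py 1
python3 - <<'E'
from h import *
s=ctrl.read_state();print(s['tcp_pos'],s['finger_gap'],proj(cam('scene'),s['tcp_pos']),proj(cam('side'),s['tcp_pos']))
E
```

```text
scene 0 [([24, 18, 29, 16, 52], [262.9, 207.1]), ([79, 19, 21, 11, 33], [313.6, 204.7]), ([69, 43, 30, 20, 80], [308.8, 233.2]), ([18, 50, 21, 15, 54], [253.1, 238.4])]
scene 1 [([24, 18, 30, 16, 52], [263.4, 206.8]), ([87, 23, 13, 7, 19], [318.0, 207.0]), ([69, 43, 30, 20, 75], [308.9, 233.2]), ([18, 50, 21, 16, 55], [253.2, 238.5])]
side 0 []
side 1 []
[ 0.58913886 -0.16321764  0.05934186] 0.010675150097051467 [[296.82541563 227.11511537]] [[366.33630168 214.93680548]]
```

>>> {"api": "carry_out", "payload": {
  "targets": [
    {"xyz": [0, 0.01, -0.04], "turn": [0, 0, 0], "claw": 0.08},
    {"xyz": [0, 0.027, -0.04], "turn": [0, 0, 0], "claw": 0.08},
    {"xyz": [0, 0.029, -0.04], "turn": [0, 0, 0], "claw": 0.08},
    {"xyz": [0, 0.029, -0.04], "turn": [0, 0, 0], "claw": 0.08},
    {"xyz": [0, 0.029, -0.01], "turn": [0, 0, 0], "claw": 0.08},
    {"xyz": [0, 0.029, 0.02], "turn": [0, 0, 0], "claw": 0.08},
    {"xyz": [0, 0.029, 0.025], "turn": [0, 0, 0], "claw": 0.08},
    {"xyz": [0, 0.029, 0.025], "turn": [0, 0, 0], "claw": 0.08},
    {"xyz": [0, 0.029, 0.025], "turn": [0, 0, 0], "claw": 0.08},
    {"xyz": [0, 0.029, 0.025], "turn": [0, 0, 0], "claw": 0.08}
  ]
}}

```text
time: 7.35
tcp_pos: [0.6194, -0.1632, 0.0362]
tcp_rot: [0.001, 0.703, 0.712, 0.001]
force: [-0.2, 0.4, 0.8]
finger_gap: 0.0798
gripper_force: 0.0
```

```bash
python3 sc.py 2; python3 - <<'E'
from h import *
o=[]
for n,(u,v) in(('scene',(295,220)),('side',(355,222))):
    im=cv2.imread(f'pics/{n}2.png'); o.append(cv2.resize(im[v-50:v+50,u-50:u+50],(400,400),interpolation=2))
cv2.imwrite('pics/c2.png',np.hstack(o))
E
```

```text
scene 0 [([24, 18, 29, 16, 52], [262.9, 207.1]), ([79, 19, 21, 11, 33], [313.6, 204.7]), ([69, 43, 30, 20, 80], [308.8, 233.2]), ([18, 50, 21, 15, 54], [253.1, 238.4])]
scene 2 [([24, 18, 30, 16, 51], [263.1, 206.9]), ([18, 50, 21, 16, 55], [253.2, 238.5]), ([69, 52, 17, 11, 42], [301.6, 237.7])]
side 0 []
side 2 []
```

View pics/c2.png

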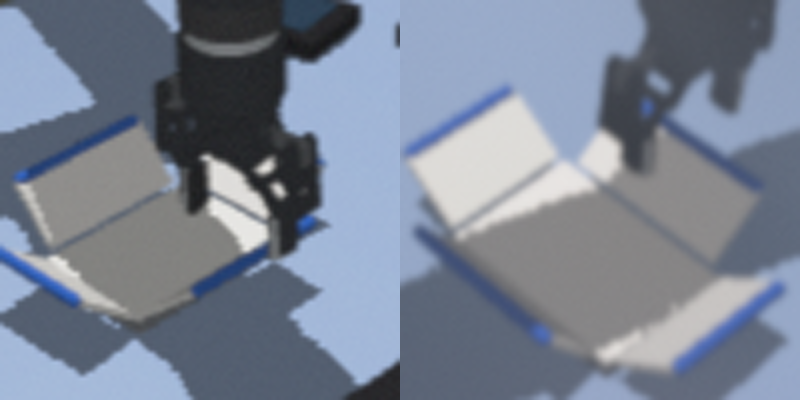

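The fingers straddle the far rim, with the outer finger outside it. I'll push slowly without closing and check.

>>> {"api": "carry_out", "payload": {
  "targets": [
    {"xyz": [0, -0.004, 0], "turn": [0, 0, 0], "claw": 0.08},
    {"xyz": [0, -0.008, 0], "turn": [0, 0, 0], "claw": 0.08},
    {"xyz": [0, -0.012, 0], "turn": [0, 0, 0], "claw": 0.08},
    {"xyz": [0, -0.016, 0], "turn": [0, 0, 0], "claw": 0.08},
    {"xyz": [0, -0.02, 0], "turn": [0, 0, 0], "claw": 0.08},
    {"xyz": [0, -0.024, 0], "turn": [0, 0, 0], "claw": 0.08},
    {"xyz": [0, -0.027, 0], "turn": [0, 0, 0], "claw": 0.08},
    {"xyz": [0, -0.03, 0], "turn": [0, 0, 0], "claw": 0.08},
    {"xyz": [0, -0.03, 0], "turn": [0, 0, 0], "claw": 0.08},
    {"xyz": [0, -0.03, 0], "turn": [0, 0, 0], "claw": 0.08}
  ]
}}

```text
time: 8.45
tcp_pos: [0.5883, -0.1633, 0.0347]
tcp_rot: [0.0, 0.703, 0.712, 0.0]
force: [-0.7, -0.4, 0.1]
finger_gap: 0.0803
gripper_force: 0.0
```

```bash
python3 sc.py 3; python3 wr.py w4
```

```text
scene 0 [([24, 18, 29, 16, 52], [262.9, 207.1]), ([79, 19, 21, 11, 33], [313.6, 204.7]), ([69, 43, 30, 20, 80], [308.8, 233.2]), ([18, 50, 21, 15, 54], [253.1, 238.4])]
scene 3 [([24, 19, 27, 15, 46], [261.7, 207.7]), ([91, 25, 9, 5, 13], [320.0, 208.0]), ([69, 43, 30, 20, 77], [308.9, 233.2]), ([18, 50, 21, 15, 54], [253.1, 238.4])]
side 0 []
side 3 []
[ 0.5885 -0.1633  0.0346] [1.000e-04 7.025e-01 7.117e-01 1.000e-04]
[ 90   0 224   5 738] [217.7   1.3] [array([201.5,   2. ]), array([  4., 223.]), np.float64(90.0)] [ 0.534 -0.043  0.055] [ 0.542 -0.048  0.077]
[   0  144   77  215 4975] [ 33.9 252.7] [array([ 32. , 251.2]), array([223.6,  26. ]), np.float64(72.2)] [ 0.428 -0.161  0.055] [ 0.452 -0.148  0.077]
[ 394  145   39  208 3221] [412.5 238.4] [array([411.2, 248.2]), array([ 20.1, 208.6]), np.float64(7.0)] [ 0.633 -0.156  0.055] [ 0.626 -0.145  0.077]
```

View pics/w4.png

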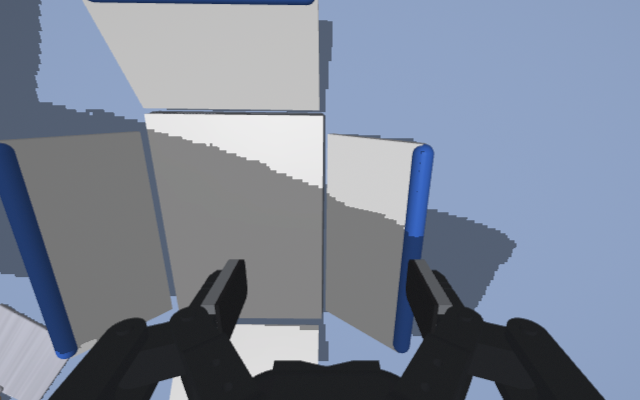

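The right pad in the picture, at (410-430, 265), looks as if it is above the rim and not beside it. I'll triangulate the fingertips.

```bash
python3 - <<'E'
from h import *
S,D=cam('scene'),cam('side')
for a,b in[((315.8,233.8),(386,199)),((292.5,223),(365,215))]:
    p=tri([(S,a),(D,b)]);print(p.round(4),proj(S,p).round(1),proj(D,p).round(1))
E
```

```text
[ 0.6651 -0.1627  0.0707] [[315.4 234.2]] [[385.8 198.5]]
[ 0.5773 -0.1686  0.0712] [[292.5 223. ]] [[365.  215.1]]
```

The side and scene views put the fingertips at z≈0.071 while the TCP reads 0.036. So the fingers end about 31 mm shorter than the text says, and I'll use the measured offset: tip = TCP + 35 mm open, + 23 mm shut.

>>> {"api": "carry_out", "payload": {
  "targets": [
    {"xyz": [0, 0.015, 0], "turn": [0, 0, 0], "claw": 0.08},
    {"xyz": [0, 0.03, 0], "turn": [0, 0, 0], "claw": 0.08},
    {"xyz": [0, 0.03, 0], "turn": [0, 0, 0], "claw": 0.08},
    {"xyz": [0, 0.03, 0.012], "turn": [0, 0, 0], "claw": 0.08},
    {"xyz": [0, 0.03, 0.024], "turn": [0, 0, 0], "claw": 0.08},
    {"xyz": [0, 0.03, 0.034], "turn": [0, 0, 0], "claw": 0.08},
    {"xyz": [0, 0.03, 0.034], "turn": [0, 0, 0], "claw": 0.08},
    {"xyz": [0, 0.025, 0.034], "turn": [0, 0, 0], "claw": 0.08},
    {"xyz": [0, 0.02, 0.033], "turn": [0, 0, 0], "claw": 0.08},
    {"xyz": [0, 0.015, 0.032], "turn": [0, 0, 0], "claw": 0.08}
  ]
}}

```text
time: 9.6
tcp_pos: [0.603, -0.1632, 0.0032]
tcp_rot: [0.0, 0.703, 0.712, 0.0]
force: [0.0, -0.2, -0.3]
finger_gap: 0.0799
gripper_force: 0.0
```

>>> {"api": "carry_out", "payload": {
  "targets": [
    {"xyz": [0, -0.006, -0.002], "turn": [0, 0, 0], "claw": 0.08},
    {"xyz": [0, -0.013, -0.004], "turn": [0, 0, 0], "claw": 0.08},
    {"xyz": [0, -0.013, -0.006], "turn": [0, 0, 0], "claw": 0.065},
    {"xyz": [0, -0.013, -0.01], "turn": [0, 0, 0], "claw": 0.05},
    {"xyz": [0, -0.013, -0.016], "turn": [0, 0, 0], "claw": 0.037},
    {"xyz": [0, -0.013, -0.021], "turn": [0, 0, 0], "claw": 0.025},
    {"xyz": [0, -0.013, -0.026], "turn": [0, 0, 0], "claw": 0.016},
    {"xyz": [0, -0.013, -0.028], "turn": [0, 0, 0], "claw": 0.0105},
    {"xyz": [0, -0.013, -0.028], "turn": [0, 0, 0], "claw": 0.0105},
    {"xyz": [0, -0.013, -0.028], "turn": [0, 0, 0], "claw": 0.0105}
  ]
}}

```text
time: 10.6
tcp_pos: [0.5903, -0.1633, 0.0306]
tcp_rot: [0.0, 0.702, 0.712, 0.0]
force: [0.9, -0.3, 0.9]
finger_gap: 0.0105
gripper_force: 0.5
```

```bash
python3 wr.py w5;python3 sc.py 4
```

```text
[ 0.5903 -0.1633  0.0306] [0.     0.7025 0.7117 0.    ]
[191   0 115   2 152] [2.57e+02 2.00e-01] [array([248. ,   0.5]), array([  1., 114.]), np.float64(90.0)] [ 0.556 -0.043  0.055] [ 0.561 -0.049  0.077]
[   0  152   68  213 4414] [ 28.5 271.6] [array([ 22.8, 259.8]), array([218.8,  26.2]), np.float64(71.4)] [ 0.428 -0.163  0.055] [ 0.453 -0.151  0.077]
[ 316  152   25  214 4472] [327.1 254.8] [array([327.5, 258.5]), array([ 23.1, 213. ]), np.float64(0.6)] [ 0.59  -0.161  0.055] [ 0.59  -0.148  0.077]
scene 0 [([24, 18, 29, 16, 52], [262.9, 207.1]), ([79, 19, 21, 11, 33], [313.6, 204.7]), ([69, 43, 30, 20, 80], [308.8, 233.2]), ([18, 50, 21, 15, 54], [253.1, 238.4])]
scene 4 [([24, 18, 30, 16, 52], [263.4, 206.8]), ([84, 21, 16, 9, 25], [316.2, 206.2]), ([58, 42, 12, 8, 26], [288.7, 226.6]), ([18, 50, 21, 15, 55], [253.2, 238.5])]
side 0 []
side 4 []
```

Far wall gripped with its rim on the crease line. The near wall is next.

>>> {"api": "carry_out", "payload": {
  "targets": [
    {"xyz": [0, 0, 0], "turn": [0, 0, 0], "claw": 0.08},
    {"xyz": [0, 0, 0], "turn": [0, 0, 0], "claw": 0.08},
    {"xyz": [0, 0, -0.02], "turn": [0, 0, 0], "claw": 0.08},
    {"xyz": [0, 0, -0.055], "turn": [0, 0, 0], "claw": 0.08},
    {"xyz": [0, -0.047, -0.055], "turn": [0, 0, 0], "claw": 0.08},
    {"xyz": [0, -0.094, -0.055], "turn": [0, 0, 0], "claw": 0.08},
    {"xyz": [0, -0.139, -0.055], "turn": [0, 0, 0], "claw": 0.08},
    {"xyz": [0, -0.139, -0.03], "turn": [0, 0, 0], "claw": 0.08},
    {"xyz": [0, -0.139, 0.005], "turn": [0, 0, 0], "claw": 0.08},
    {"xyz": [0, -0.139, 0.028], "turn": [0, 0, 0], "claw": 0.08}
  ]
}}

```text
time: 11.75
tcp_pos: [0.4502, -0.1649, 0.0014]
tcp_rot: [-0.0, 0.703, 0.712, -0.0]
force: [-1.4, 0.4, 0.5]
finger_gap: 0.0801
gripper_force: 0.0
```

>>> {"api": "carry_out", "payload": {
  "targets": [
    {"xyz": [0, 0.007, 0], "turn": [0, 0, 0], "claw": 0.08},
    {"xyz": [0, 0.014, 0], "turn": [0, 0, 0], "claw": 0.08},
    {"xyz": [0, 0.021, -0.002], "turn": [0, 0, 0], "claw": 0.08},
    {"xyz": [0, 0.029, -0.005], "turn": [0, 0, 0], "claw": 0.08},
    {"xyz": [0, 0.029, -0.01], "turn": [0, 0, 0], "claw": 0.06},
    {"xyz": [0, 0.029, -0.016], "turn": [0, 0, 0], "claw": 0.043},
    {"xyz": [0, 0.029, -0.022], "turn": [0, 0, 0], "claw": 0.028},
    {"xyz": [0, 0.029, -0.028], "turn": [0, 0, 0], "claw": 0.016},
    {"xyz": [0, 0.029, -0.028], "turn": [0, 0, 0], "claw": 0.0105},
    {"xyz": [0, 0.029, -0.028], "turn": [0, 0, 0], "claw": 0.0105}
  ]
}}

```text
time: 12.75
tcp_pos: [0.4807, -0.1648, 0.031]
tcp_rot: [0.0, 0.703, 0.712, 0.0]
force: [0.5, -0.0, -0.3]
finger_gap: 0.0101
gripper_force: 0.0
```

```bash
python3 wr.py w6
```

```text
[ 0.4807 -0.1648  0.031 ] [4.000e-04 7.025e-01 7.117e-01 3.000e-04]
[452   0 119   2 161] [5.203e+02 3.000e-01] [array([5.11e+02, 5.00e-01]), array([  1., 118.]), np.float64(90.0)] [ 0.553 -0.043  0.055] [ 0.542 -0.049  0.077]
[ 315  149   25  217 4570] [326.3 252.9] [array([326.7, 257. ]), array([ 23.1, 216. ]), np.float64(0.5)] [ 0.48  -0.161  0.055] [ 0.48  -0.149  0.077]
[ 527  152   91  230 6333] [572.1 259.4] [array([569.1, 263.9]), array([ 30.7, 237. ]), np.float64(18.0)] [ 0.61  -0.164  0.055] [ 0.59  -0.151  0.077]
```

>>> {"api": "carry_out", "payload": {
  "targets": [
    {"xyz": [0, 0, 0], "turn": [0, 0, 0], "claw": 0.08},
    {"xyz": [0, 0, -0.005], "turn": [0, 0, 0], "claw": 0.08},
    {"xyz": [0, 0, -0.045], "turn": [0, 0, 0], "claw": 0.08},
    {"xyz": [0, 0, -0.065], "turn": [0, 0, -0.14], "claw": 0.08},
    {"xyz": [0.02, 0.01, -0.065], "turn": [0, 0, -0.28], "claw": 0.08},
    {"xyz": [0.04, 0.02, -0.065], "turn": [0, 0, -0.42], "claw": 0.08},
    {"xyz": [0.06, 0.03, -0.065], "turn": [0, 0, -0.56], "claw": 0.08},
    {"xyz": [0.08, 0.04, -0.065], "turn": [0, 0, -0.7], "claw": 0.08},
    {"xyz": [0.1, 0.05, -0.065], "turn": [0, 0, -0.84], "claw": 0.08},
    {"xyz": [0.108, 0.055, -0.065], "turn": [0, 0, -0.98], "claw": 0.08}
  ]
}}

```text
time: 13.8
tcp_pos: [0.5347, -0.0543, 0.0959]
tcp_rot: [0.0, 0.281, 0.96, 0.0]
force: [-0.6, -0.4, -0.3]
finger_gap: 0.0801
gripper_force: 0.0
```

>>> {"api": "carry_out", "payload": {
  "targets": [
    {"xyz": [0, 0, 0], "turn": [0, 0, -0.14], "claw": 0.08},
    {"xyz": [0, 0, 0], "turn": [0, 0, -0.28], "claw": 0.08},
    {"xyz": [0, 0, 0], "turn": [0, 0, -0.42], "claw": 0.08},
    {"xyz": [0, 0, 0], "turn": [0, 0, -0.56], "claw": 0.08},
    {"xyz": [0, 0, 0], "turn": [0, 0, -0.591], "claw": 0.08},
    {"xyz": [0, 0, 0.03], "turn": [0, 0, -0.591], "claw": 0.08},
    {"xyz": [0, 0, 0.065], "turn": [0, 0, -0.591], "claw": 0.08},
    {"xyz": [0, 0, 0.097], "turn": [0, 0, -0.591], "claw": 0.08},
    {"xyz": [0, 0, 0.097], "turn": [0, 0, -0.591], "claw": 0.08},
    {"xyz": [0, 0, 0.097], "turn": [0, 0, -0.591], "claw": 0.08}
  ]
}}

```text
time: 14.8
tcp_pos: [0.5335, -0.0559, -0.0012]
tcp_rot: [-0.001, -0.007, 1.0, 0.0]
force: [-0.5, -0.4, 0.2]
finger_gap: 0.0801
gripper_force: 0.0
```

>>> {"api": "carry_out", "payload": {
  "targets": [
    {"xyz": [0, -0.007, 0], "turn": [0, 0, 0], "claw": 0.08},
    {"xyz": [0, -0.014, 0], "turn": [0, 0, 0], "claw": 0.08},
    {"xyz": [0, -0.022, -0.002], "turn": [0, 0, 0], "claw": 0.08},
    {"xyz": [0, -0.031, -0.005], "turn": [0, 0, 0], "claw": 0.08},
    {"xyz": [0, -0.031, -0.01], "turn": [0, 0, 0], "claw": 0.06},
    {"xyz": [0, -0.031, -0.018], "turn": [0, 0, 0], "claw": 0.043},
    {"xyz": [0, -0.031, -0.025], "turn": [0, 0, 0], "claw": 0.028},
    {"xyz": [0, -0.031, -0.031], "turn": [0, 0, 0], "claw": 0.016},
    {"xyz": [0, -0.031, -0.031], "turn": [0, 0, 0], "claw": 0.0105},
    {"xyz": [0, -0.031, -0.031], "turn": [0, 0, 0], "claw": 0.0105}
  ]
}}

```text
time: 15.8
tcp_pos: [0.5344, -0.0873, 0.0297]
tcp_rot: [0.0, -0.007, 1.0, -0.0]
force: [1.1, 0.6, -1.0]
finger_gap: 0.0108
gripper_force: 0.1
```

```bash
python3 wr.py w7
```

```text
[ 0.5344 -0.0873  0.0297] [ 2.0e-04 -6.5e-03  1.0e+00 -2.0e-04]
[   0  160  296   27 6909] [146.3 173.3] [array([147.5, 173.3]), array([295.2,  23.7]), np.float64(0.6)] [ 0.485 -0.174  0.055] [ 0.48  -0.16   0.077]
[ 316  184   24  182 3767] [326.8 271.4] [array([326.7, 274.5]), array([ 22.3, 181.1]), np.float64(0.9)] [ 0.54  -0.087  0.055] [ 0.526 -0.087  0.077]
[ 59 370  64  21 981] [ 86.  379.1] [array([ 90.5, 380. ]), array([20., 63.]), np.float64(90.0)] [ 0.618 -0.232  0.055] [ 0.592 -0.21   0.077]
[230 371  22  21 105] [241.5 382. ] [array([241.8, 382.2]), array([ 4.2, 29. ]), np.float64(45.0)] [ 0.618 -0.139  0.055] [ 0.592 -0.131  0.077]
```

>>> {"api": "carry_out", "payload": {
  "targets": [
    {"xyz": [0, 0, 0], "turn": [0, 0, 0], "claw": 0.08},
    {"xyz": [0, 0, -0.005], "turn": [0, 0, 0], "claw": 0.08},
    {"xyz": [0, 0, -0.035], "turn": [0, 0, 0], "claw": 0.08},
    {"xyz": [0, -0.01, -0.06], "turn": [0, 0, 0], "claw": 0.08},
    {"xyz": [0, -0.055, -0.06], "turn": [0, 0, 0], "claw": 0.08},
    {"xyz": [0, -0.1, -0.06], "turn": [0, 0, 0], "claw": 0.08},
    {"xyz": [0, -0.145, -0.06], "turn": [0, 0, 0], "claw": 0.08},
    {"xyz": [0, -0.181, -0.06], "turn": [0, 0, 0], "claw": 0.08},
    {"xyz": [0, -0.181, -0.03], "turn": [0, 0, 0], "claw": 0.08},
    {"xyz": [0, -0.181, 0.005], "turn": [0, 0, 0], "claw": 0.08}
  ]
}}

```text
time: 16.85
tcp_pos: [0.5382, -0.2705, 0.0255]
tcp_rot: [0.002, -0.005, 1.0, -0.001]
force: [-0.8, 0.2, 0.3]
finger_gap: 0.0801
gripper_force: 0.0
```

>>> {"api": "carry_out", "payload": {
  "targets": [
    {"xyz": [0, 0, 0.025], "turn": [0, 0, 0], "claw": 0.08},
    {"xyz": [0, 0.008, 0.025], "turn": [0, 0, 0], "claw": 0.08},
    {"xyz": [0, 0.016, 0.025], "turn": [0, 0, 0], "claw": 0.08},
    {"xyz": [0, 0.024, 0.022], "turn": [0, 0, 0], "claw": 0.08},
    {"xyz": [0, 0.031, 0.019], "turn": [0, 0, 0], "claw": 0.06},
    {"xyz": [0, 0.031, 0.013], "turn": [0, 0, 0], "claw": 0.043},
    {"xyz": [0, 0.031, 0.005], "turn": [0, 0, 0], "claw": 0.028},
    {"xyz": [0, 0.031, -0.003], "turn": [0, 0, 0], "claw": 0.016},
    {"xyz": [0, 0.031, -0.005], "turn": [0, 0, 0], "claw": 0.0105},
    {"xyz": [0, 0.031, -0.005], "turn": [0, 0, 0], "claw": 0.0105}
  ]
}}

```text
time: 17.85
tcp_pos: [0.5367, -0.2373, 0.0303]
tcp_rot: [0.001, -0.006, 1.0, -0.0]
force: [-0.0, -0.6, -0.7]
finger_gap: 0.0107
gripper_force: 0.4
```

>>> {"api": "carry_out", "payload": {
  "targets": [
    {"xyz": [0, 0, 0], "turn": [0, 0, 0], "claw": 0.0105},
    {"xyz": [0, 0, 0], "turn": [0, 0, 0], "claw": 0.06},
    {"xyz": [0, 0, 0], "turn": [0, 0, 0], "claw": 0.06},
    {"xyz": [0, 0, -0.02], "turn": [0, 0, 0], "claw": 0.06},
    {"xyz": [0, 0, -0.06], "turn": [0, 0, 0], "claw": 0.06},
    {"xyz": [0, 0.04, -0.1], "turn": [0, 0, 0], "claw": 0.06},
    {"xyz": [-0.02, 0.075, -0.14], "turn": [0, 0, 0], "claw": 0.06},
    {"xyz": [-0.04, 0.075, -0.18], "turn": [0, 0, 0], "claw": 0.06},
    {"xyz": [-0.04, 0.075, -0.2], "turn": [0, 0, 0], "claw": 0.06},
    {"xyz": [-0.04, 0.075, -0.2], "turn": [0, 0, 0], "claw": 0.06}
  ]
}}

```text
time: 18.85
tcp_pos: [0.5782, -0.1613, 0.2338]
tcp_rot: [0.003, -0.007, 1.0, -0.001]
force: [1.1, -1.1, 0.3]
finger_gap: 0.0598
gripper_force: 0.0
```

```bash
python3 wr.py w8
```

```text
[ 0.5782 -0.1613  0.2338] [ 3.3e-03 -7.3e-03  1.0e+00 -8.0e-04]
[ 266   76  124   12 1167] [327.   81.3] [array([327.5,  81.3]), array([123.1,   9.9]), np.float64(0.8)] [ 0.479 -0.161  0.055] [ 0.48  -0.161  0.077]
[247  85  14  96 804] [253.9 131.3] [array([254.1, 132.5]), array([95.4,  8.9]), np.float64(86.2)] [ 0.533 -0.243  0.055] [ 0.53  -0.237  0.077]
[391  87  16  96 815] [398.3 133.6] [array([398.1, 134.5]), array([ 9. , 95.6]), np.float64(5.2)] [ 0.533 -0.082  0.055] [ 0.53  -0.087  0.077]
[271 184 111   9 838] [326.5 188.2] [array([326. , 188.2]), array([110. ,   7.6]), np.float64(0.7)] [ 0.597 -0.161  0.055] [ 0.59  -0.161  0.077]
[607 373  33  27 567] [627.3 383.7] [array([623., 386.]), array([26., 32.]), np.float64(90.0)] [0.906 0.298 0.055] [0.879 0.268 0.077]
```

View pics/w8.png

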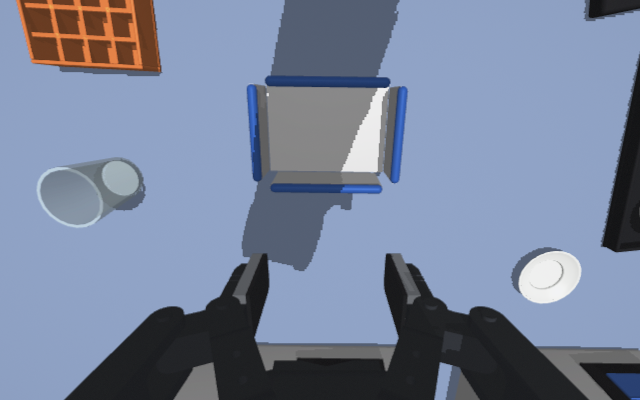

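All four walls are up and symmetric; the rims are at rows 81 and 188 and columns 254 and 398, and the floor spans columns 268-381. I'll check the wall bases against the rims.

```bash
python3 - <<'E'
from h import *
C=cam('wrist'); im=cv2.imread('pics/w8.png'); g=cv2.cvtColor(im,6).astype(int)
print('row135 L',g[135,250:276].tolist(),'R',g[135,372:402].tolist())
print('row165 R',g[165,368:402].tolist())
print('col310',g[78:100,310].tolist(),g[162:192,310].tolist(), 'col365',g[78:100,365].tolist(),g[162:192,365].tolist())
for p in[(267,130),(381,130)]: print(onz(C,p,.017).round(4))
for p in[(310,88),(310,172)]: print(onz(C,p,.017).round(4))
# bottles: caps in first pictures
S,D=cam('scene'),cam('side')
for n in('scene','side'):
    a=cv2.imread(f'pics/{n}0.png'); m=cv2.inRange(cv2.cvtColor(a,40),(100,130,50),(125,255,255))
    k,l,s,c=cv2.connectedComponentsWithStats(m); print(n,[(s[i].tolist(),c[i].round(1).tolist()) for i in range(1,k) if 20<s[i,4]<600 and 80<c[i][1]<170 and c[i][0]>200])
E
```

```text
row135 L [90, 88, 94, 102, 102, 82, 55, 53, 51, 73, 95, 95, 95, 95, 95, 95, 96, 95, 108, 129, 134, 134, 135, 135, 134, 134] R [235, 235, 235, 235, 235, 235, 235, 215, 135, 135, 135, 134, 128, 115, 105, 95, 95, 95, 95, 95, 96, 82, 59, 72, 83, 89, 98, 105, 102, 93]
row165 R [231, 231, 231, 232, 231, 231, 231, 231, 231, 210, 133, 133, 134, 134, 143, 136, 95, 95, 96, 96, 95, 96, 87, 68, 69, 78, 87, 94, 101, 100, 95, 89, 121, 158]
col310 [58, 60, 63, 61, 58, 55, 53, 49, 63, 127, 136, 137, 136, 136, 136, 135, 136, 136, 137, 136, 136, 136] [134, 133, 133, 133, 133, 134, 134, 133, 134, 107, 108, 110, 110, 110, 110, 110, 110, 110, 110, 110, 110, 89, 62, 56, 58, 63, 63, 59, 57, 54] col365 [58, 59, 61, 62, 58, 57, 54, 52, 48, 75, 127, 136, 136, 137, 136, 137, 136, 136, 137, 136, 136, 136] [232, 232, 232, 232, 231, 231, 231, 231, 231, 214, 139, 125, 128, 128, 128, 128, 128, 127, 128, 128, 128, 114, 80, 76, 85, 92, 110, 118, 102, 91]
[ 0.5317 -0.2345  0.017 ]
[ 0.5297 -0.0945  0.017 ]
[ 0.4826 -0.1816  0.017 ]
[ 0.5838 -0.1819  0.017 ]
scene [([370, 84, 11, 21, 204], [374.9, 93.9]), ([397, 130, 12, 12, 122], [402.1, 135.3]), ([362, 138, 13, 12, 139], [367.7, 143.4])]
side [([220, 103, 12, 13, 126], [225.9, 109.0]), ([231, 125, 14, 16, 167], [237.7, 132.4]), ([422, 154, 15, 9, 32], [429.0, 157.9])]
```

>>> {"api": "carry_out", "payload": {
  "targets": [
    {"xyz": [0.01, -0.01, 0], "turn": [0, 0, 0.148], "claw": 0.07},
    {"xyz": [0.02, -0.02, 0], "turn": [0, 0, 0.296], "claw": 0.07},
    {"xyz": [0.03, -0.03, 0], "turn": [0, 0, 0.444], "claw": 0.07},
    {"xyz": [0.043, -0.04, 0], "turn": [0, 0, 0.592], "claw": 0.07},
    {"xyz": [0.043, -0.05, 0], "turn": [0, 0, 0.74], "claw": 0.07},
    {"xyz": [0.043, -0.05, 0], "turn": [0, 0, 0.888], "claw": 0.07},
    {"xyz": [0.043, -0.05, 0], "turn": [0, 0, 1.036], "claw": 0.07},
    {"xyz": [0.043, -0.05, 0], "turn": [0, 0, 1.184], "claw": 0.07},
    {"xyz": [0.043, -0.05, 0], "turn": [0, 0, 1.332], "claw": 0.07},
    {"xyz": [0.043, -0.05, 0], "turn": [0, 0, 1.47], "claw": 0.07}
  ]
}}

```text
time: 19.9
tcp_pos: [0.5314, -0.2118, 0.2274]
tcp_rot: [-0.002, 0.668, 0.744, -0.001]
force: [-0.2, 0.6, 0.3]
finger_gap: 0.0702
gripper_force: 0.0
```

>>> {"api": "carry_out", "payload": {
  "targets": [
    {"xyz": [0, 0, 0], "turn": [0, 0, 0.1], "claw": 0.07},
    {"xyz": [0, 0, 0], "turn": [0, 0, 0.1], "claw": 0.07},
    {"xyz": [0, 0, 0], "turn": [0, 0, 0.1], "claw": 0.07},
    {"xyz": [0, 0, 0], "turn": [0, 0, 0.1], "claw": 0.07},
    {"xyz": [0, 0, 0], "turn": [0, 0, 0.1], "claw": 0.07},
    {"xyz": [0, 0, 0], "turn": [0, 0, 0.1], "claw": 0.07},
    {"xyz": [0, 0, 0], "turn": [0, 0, 0.1], "claw": 0.07},
    {"xyz": [0, 0, 0], "turn": [0, 0, 0.1], "claw": 0.07},
    {"xyz": [0, 0, 0], "turn": [0, 0, 0.1], "claw": 0.07},
    {"xyz": [0, 0, 0], "turn": [0, 0, 0.1], "claw": 0.07}
  ]
}}

```text
time: 20.9
tcp_pos: [0.533, -0.212, 0.2296]
tcp_rot: [0.0, 0.702, 0.712, 0.0]
force: [-0.1, 0.2, 0.1]
finger_gap: 0.0701
gripper_force: 0.0
```

```bash
python3 wr.py w9; python3 - <<'E'
from h import *
C=cam('wrist'); im=cv2.imread('pics/w9.png'); g=cv2.cvtColor(im,6).astype(int)
u,v=proj(C,[.535,-.162,.017])[0].round().astype(int); print(u,v)
a=proj(C,[[.480,-.162,.017],[.590,-.162,.017],[.535,-.237,.017],[.535,-.087,.017]]).round(1); print(a)
for r in(v-25,v+5):
  for q in a[:2,0].astype(int): print(r,q-12,g[r,q-12:q+14].tolist())
for q in a[2:,1].astype(int): print(u-15,q-12,g[q-12:q+14,u-15].tolist())
E
```

```text
[ 0.533  -0.212   0.2296] [0.     0.7021 0.7121 0.    ]
[ 277   46  104   12 1081] [328.2  51.5] [array([328.5,  51.5]), array([103.1,  10.4]), np.float64(0.9)] [ 0.533 -0.084  0.055] [ 0.533 -0.087  0.077]
[ 269   67   13  122 1035] [275.5 126. ] [array([275.3, 127.5]), array([121.2,   9.1]), np.float64(88.0)] [ 0.476 -0.16   0.055] [ 0.479 -0.158  0.077]
[ 375   68   17  122 1044] [382.9 127.1] [array([383. , 128.5]), array([  9.2, 121.5]), np.float64(3.8)] [ 0.594 -0.16   0.055] [ 0.59  -0.158  0.077]
[633 126   7  21  81] [637.1 138.7] [array([636., 136.]), array([20.,  6.]), np.float64(90.0)] [ 0.875 -0.164  0.055] [ 0.853 -0.161  0.077]
[282 198  89   8 659] [325.9 201.6] [array([326. , 201.5]), array([ 7., 88.]), np.float64(90.0)] [ 0.532 -0.245  0.055] [ 0.532 -0.238  0.077]
329 127
[[283.9 126.2]
 [374.1 127.5]
 [328.  186.1]
 [330.2  59.4]]
102 271 [93, 99, 110, 115, 104, 93, 85, 75, 70, 84, 99, 100, 110, 129, 141, 141, 141, 141, 142, 141, 141, 141, 141, 207, 242, 242]
102 362 [239, 239, 239, 239, 239, 239, 238, 238, 238, 228, 169, 119, 119, 118, 118, 119, 118, 107, 82, 78, 88, 96, 109, 117, 107, 98]
132 271 [75, 56, 59, 61, 61, 60, 59, 57, 54, 61, 85, 99, 99, 104, 123, 139, 139, 140, 140, 140, 140, 140, 141, 141, 141, 140]
132 362 [237, 237, 237, 237, 237, 237, 237, 215, 117, 116, 119, 119, 118, 119, 119, 112, 92, 79, 89, 97, 108, 114, 102, 96, 88, 97]
314 174 [139, 138, 138, 138, 138, 139, 138, 139, 138, 138, 111, 111, 114, 112, 113, 113, 113, 113, 113, 113, 113, 113, 113, 73, 57, 60]
314 47 [92, 98, 106, 119, 115, 102, 92, 85, 77, 64, 70, 94, 98, 99, 101, 136, 144, 143, 143, 143, 144, 236, 242, 242, 242, 242]
```

The near rim sits about 2 mm inside its crease and the far rim about 2 mm outside, so each is roughly 2° off. I'll re-grip both, 2 mm further toward the robot.

>>> {"api": "carry_out", "payload": {
  "targets": [
    {"xyz": [0.025, 0.028, 0.03], "turn": [0, 0, 0], "claw": 0.04},
    {"xyz": [0.048, 0.0555, 0.06], "turn": [0, 0, 0], "claw": 0.04},
    {"xyz": [0.048, 0.0555, 0.1], "turn": [0, 0, 0], "claw": 0.04},
    {"xyz": [0.048, 0.0555, 0.135], "turn": [0, 0, 0], "claw": 0.04},
    {"xyz": [0.048, 0.0555, 0.17], "turn": [0, 0, 0], "claw": 0.04},
    {"xyz": [0.048, 0.0555, 0.2], "turn": [0, 0, 0], "claw": 0.04},
    {"xyz": [0.048, 0.0555, 0.2], "turn": [0, 0, 0], "claw": 0.03},
    {"xyz": [0.048, 0.0555, 0.2], "turn": [0, 0, 0], "claw": 0.02},
    {"xyz": [0.048, 0.0555, 0.2], "turn": [0, 0, 0], "claw": 0.0105},
    {"xyz": [0.048, 0.0555, 0.2], "turn": [0, 0, 0], "claw": 0.0105}
  ]
}}

```text
time: 21.95
tcp_pos: [0.5896, -0.1638, 0.0318]
tcp_rot: [0.002, 0.702, 0.712, 0.001]
force: [0.5, -0.2, 1.4]
finger_gap: 0.011
gripper_force: 0.3
```

>>> {"api": "carry_out", "payload": {
  "targets": [
    {"xyz": [0, 0, 0], "turn": [0, 0, 0], "claw": 0.0105},
    {"xyz": [0, 0, 0], "turn": [0, 0, 0], "claw": 0.04},
    {"xyz": [0, 0, -0.01], "turn": [0, 0, 0], "claw": 0.04},
    {"xyz": [0, 0, -0.05], "turn": [0, 0, 0], "claw": 0.04},
    {"xyz": [0, -0.04, -0.06], "turn": [0, 0, 0], "claw": 0.04},
    {"xyz": [0, -0.08, -0.06], "turn": [0, 0, 0], "claw": 0.04},
    {"xyz": [0, -0.11, -0.06], "turn": [0, 0, 0], "claw": 0.04},
    {"xyz": [0, -0.11, -0.055], "turn": [0, 0, 0], "claw": 0.04},
    {"xyz": [0, -0.11, -0.02], "turn": [0, 0, 0], "claw": 0.04},
    {"xyz": [0, -0.11, 0], "turn": [0, 0, 0], "claw": 0.04}
  ]
}}

```text
time: 22.95
tcp_pos: [0.4783, -0.1649, 0.0292]
tcp_rot: [0.001, 0.702, 0.712, 0.0]
force: [-0.8, -0.1, 0.1]
finger_gap: 0.0399
gripper_force: 0.0
```

>>> {"api": "carry_out", "payload": {
  "targets": [
    {"xyz": [0, 0, 0], "turn": [0, 0, 0], "claw": 0.025},
    {"xyz": [0, 0, 0], "turn": [0, 0, 0], "claw": 0.0105},
    {"xyz": [0, 0, 0], "turn": [0, 0, 0], "claw": 0.0105},
    {"xyz": [0, 0, 0], "turn": [0, 0, 0], "claw": 0.0105},
    {"xyz": [0, 0, 0], "turn": [0, 0, 0], "claw": 0.04},
    {"xyz": [0, 0, 0], "turn": [0, 0, 0], "claw": 0.04},
    {"xyz": [0, 0, -0.02], "turn": [0, 0, 0], "claw": 0.04},
    {"xyz": [0, 0, -0.06], "turn": [0, 0, 0], "claw": 0.04},
    {"xyz": [0, 0, -0.11], "turn": [0, 0, 0], "claw": 0.06},
    {"xyz": [0.03, 0, -0.16], "turn": [0, 0, 0], "claw": 0.08}
  ]
}}

```text
time: 23.95
tcp_pos: [0.4778, -0.1406, 0.1849]
tcp_rot: [0.001, 0.703, 0.711, -0.0]
force: [0.6, 0.3, -0.1]
finger_gap: 0.0675
gripper_force: 0.0
```

>>> {"api": "carry_out", "payload": {
  "targets": [
    {"xyz": [0.045, 0.006, -0.02], "turn": [0, 0, 0], "claw": 0.08},
    {"xyz": [0.09, 0.013, -0.04], "turn": [0, 0, 0], "claw": 0.08},
    {"xyz": [0.135, 0.02, -0.06], "turn": [0, 0, 0], "claw": 0.08},
    {"xyz": [0.18, 0.027, -0.08], "turn": [0, 0, 0], "claw": 0.08},
    {"xyz": [0.225, 0.034, -0.09], "turn": [0, 0, 0], "claw": 0.08},
    {"xyz": [0.27, 0.041, -0.09], "turn": [0, 0, 0], "claw": 0.08},
    {"xyz": [0.315, 0.048, -0.09], "turn": [0, 0, 0], "claw": 0.08},
    {"xyz": [0.36, 0.055, -0.09], "turn": [0, 0, 0], "claw": 0.08},
    {"xyz": [0.405, 0.062, -0.09], "turn": [0, 0, 0], "claw": 0.08},
    {"xyz": [0.45, 0.069, -0.09], "turn": [0, 0, 0], "claw": 0.08}
  ]
}}

```text
time: 24.95
tcp_pos: [0.54, 0.3138, 0.2727]
tcp_rot: [0.0, 0.702, 0.712, 0.0]
force: [1.6, 0.1, 0.0]
finger_gap: 0.0801
gripper_force: 0.0
```

>>> {"api": "carry_out", "payload": {
  "targets": [
    {"xyz": [0.02, 0, 0], "turn": [0, 0, 0], "claw": 0.08},
    {"xyz": [0.02, 0, 0], "turn": [0, 0, 0], "claw": 0.08},
    {"xyz": [0.02, 0, 0], "turn": [0, 0, 0], "claw": 0.08},
    {"xyz": [0.02, 0, 0], "turn": [0, 0, 0], "claw": 0.08},
    {"xyz": [0.02, 0, 0], "turn": [0, 0, 0], "claw": 0.08},
    {"xyz": [0.02, 0, 0], "turn": [0, 0, 0], "claw": 0.08},
    {"xyz": [0.02, 0, 0], "turn": [0, 0, 0], "claw": 0.08},
    {"xyz": [0.02, 0, 0], "turn": [0, 0, 0], "claw": 0.08},
    {"xyz": [0.02, 0, 0], "turn": [0, 0, 0], "claw": 0.08},
    {"xyz": [0.02, 0, 0], "turn": [0, 0, 0], "claw": 0.08}
  ]
}}

```text
time: 25.95
tcp_pos: [0.5398, 0.3318, 0.2725]
tcp_rot: [0.0, 0.702, 0.712, 0.0]
force: [-0.7, -0.3, -0.0]
finger_gap: 0.0801
gripper_force: 0.0
```

```bash
python3 - <<'E'
from h import *
st=ctrl.read_state(); im=ctrl.get_image('wrist')[:,:,::-1].copy(); C=cam('wrist',st); cv2.imwrite('pics/w10.png',im); print(st['tcp_pos'].round(4),st['tcp_rot'].round(4))
h=cv2.cvtColor(im,40); m=cv2.inRange(h,(100,130,40),(125,255,255)); k,l,s,c=cv2.connectedComponentsWithStats(m)
for i in range(1,k):
    if s[i,4]>200:
        pts=np.argwhere(l==i)[:,::-1].astype(np.float32); cc,r=cv2.minEnclosingCircle(pts)
        print(s[i],c[i].round(1),np.round(cc,1),round(r,1),onz(C,c[i],.155).round(4))
for p in([.538,.409,.155],[.491,.277,.155],[.629,.303,.155]): print(proj(C,p).round(0))
E
```

```text
[0.5398 0.3318 0.2725] [0.     0.7022 0.712  0.    ]
[ 298   74   49   51 1902] [322.   99.3] [322.   99.1] 25.2 [0.5341 0.4141 0.155 ]
[ 572  183   42   56 1489] [592.2 209.4] [592.1 210.2] 28.4 [0.8056 0.3135 0.155 ]
[ 255  210   44   47 1599] [277.  233.4] [276.8 232.9] 23.8 [0.4892 0.2827 0.155 ]
[[326. 105.]]
[[279. 238.]]
[[415. 217.]]
```

View pics/w10.png

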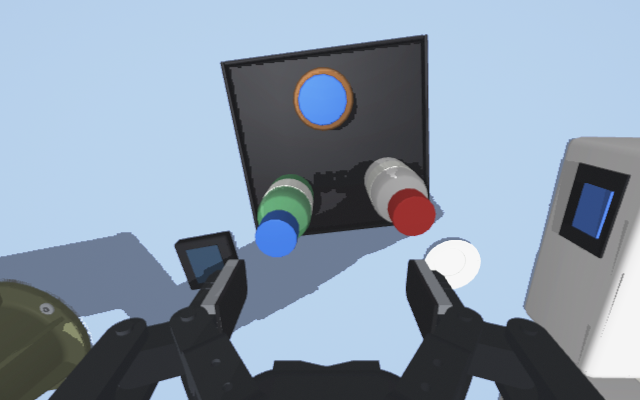

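The amber cap is at (322,99), standing alone at the back of the tray. Green is at (277,233) and white at (413,212), both well clear. I'll descend onto the amber cap.

>>> {"api": "carry_out", "payload": {
  "targets": [
    {"xyz": [0.04, -0.002, 0], "turn": [0, 0, 0], "claw": 0.08},
    {"xyz": [0.081, -0.004, 0.02], "turn": [0, 0, 0], "claw": 0.08},
    {"xyz": [0.081, -0.004, 0.06], "turn": [0, 0, 0], "claw": 0.08},
    {"xyz": [0.081, -0.004, 0.1], "turn": [0, 0, 0], "claw": 0.08},
    {"xyz": [0.081, -0.004, 0.135], "turn": [0, 0, 0], "claw": 0.08},
    {"xyz": [0.081, -0.004, 0.16], "turn": [0, 0, 0], "claw": 0.08},
    {"xyz": [0.081, -0.004, 0.175], "turn": [0, 0, 0], "claw": 0.08},
    {"xyz": [0.081, -0.004, 0.175], "turn": [0, 0, 0], "claw": 0.08},
    {"xyz": [0.081, -0.004, 0.175], "turn": [0, 0, 0], "claw": 0.07},
    {"xyz": [0.081, -0.004, 0.175], "turn": [0, 0, 0], "claw": 0.06}
  ]
}}

```text
time: 27.0
tcp_pos: [0.5359, 0.4137, 0.0995]
tcp_rot: [0.0, 0.702, 0.712, 0.002]
force: [-1.4, 0.2, 0.3]
finger_gap: 0.0602
gripper_force: 0.0
```

>>> {"api": "carry_out", "payload": {
  "targets": [
    {"xyz": [0, 0, 0], "turn": [0, 0, 0], "claw": 0.055},
    {"xyz": [0, 0, 0], "turn": [0, 0, 0], "claw": 0.05},
    {"xyz": [0, 0, 0], "turn": [0, 0, 0], "claw": 0.046},
    {"xyz": [0, 0, 0], "turn": [0, 0, 0], "claw": 0.043},
    {"xyz": [0, 0, 0], "turn": [0, 0, 0], "claw": 0.04},
    {"xyz": [0, 0, 0], "turn": [0, 0, 0], "claw": 0.035},
    {"xyz": [0, 0, 0], "turn": [0, 0, 0], "claw": 0.03},
    {"xyz": [0, 0, 0], "turn": [0, 0, 0], "claw": 0.03},
    {"xyz": [0, 0, 0], "turn": [0, 0, 0], "claw": 0.03},
    {"xyz": [0, 0, 0], "turn": [0, 0, 0], "claw": 0.03}
  ]
}}

```text
time: 28.0
tcp_pos: [0.5352, 0.4132, 0.0984]
tcp_rot: [0.0, 0.702, 0.712, 0.001]
force: [-0.3, -1.0, 6.1]
finger_gap: 0.043
gripper_force: 61.1
```

>>> {"api": "carry_out", "payload": {
  "targets": [
    {"xyz": [0, 0, -0.003], "turn": [0, 0, 0], "claw": 0.03},
    {"xyz": [0, 0, -0.01], "turn": [0, 0, 0], "claw": 0.03},
    {"xyz": [0, 0, -0.025], "turn": [0, 0, 0], "claw": 0.03},
    {"xyz": [0, 0, -0.045], "turn": [0, 0, 0], "claw": 0.03},
    {"xyz": [0, 0, -0.07], "turn": [0, 0, 0], "claw": 0.03},
    {"xyz": [0, 0, -0.095], "turn": [0, 0, 0], "claw": 0.03},
    {"xyz": [0, 0, -0.12], "turn": [0, 0, 0], "claw": 0.03},
    {"xyz": [0, 0, -0.145], "turn": [0, 0, 0], "claw": 0.03},
    {"xyz": [0, 0, -0.17], "turn": [0, 0, 0], "claw": 0.03},
    {"xyz": [0, 0, -0.185], "turn": [0, 0, 0], "claw": 0.03}
  ]
}}

```text
time: 29.0
tcp_pos: [0.5351, 0.4131, 0.286]
tcp_rot: [0.0, 0.702, 0.712, 0.002]
force: [0.5, 0.6, -2.1]
finger_gap: 0.0427
gripper_force: 61.3
```

>>> {"api": "carry_out", "payload": {
  "targets": [
    {"xyz": [-0.01, 0, 0], "turn": [0, 0, 0], "claw": 0.03},
    {"xyz": [-0.03, 0, 0], "turn": [0, 0, 0], "claw": 0.03},
    {"xyz": [-0.06, -0.001, 0], "turn": [0, 0, 0], "claw": 0.03},
    {"xyz": [-0.094, -0.001, 0], "turn": [0, 0, 0], "claw": 0.03},
    {"xyz": [-0.128, -0.002, 0], "turn": [0, 0, 0], "claw": 0.03},
    {"xyz": [-0.162, -0.002, 0], "turn": [0, 0, 0], "claw": 0.03},
    {"xyz": [-0.196, -0.003, 0], "turn": [0, 0, 0], "claw": 0.03},
    {"xyz": [-0.23, -0.003, 0], "turn": [0, 0, 0], "claw": 0.03},
    {"xyz": [-0.264, -0.004, 0], "turn": [0, 0, 0], "claw": 0.03},
    {"xyz": [-0.298, -0.005, 0], "turn": [0, 0, 0], "claw": 0.03}
  ]
}}

```text
time: 30.0
tcp_pos: [0.5328, 0.1126, 0.2818]
tcp_rot: [-0.0, 0.702, 0.712, -0.001]
force: [0.6, -0.5, -2.4]
finger_gap: 0.0425
gripper_force: 61.5
```

>>> {"api": "carry_out", "payload": {
  "targets": [
    {"xyz": [-0.034, 0, 0], "turn": [0, 0, 0], "claw": 0.03},
    {"xyz": [-0.068, -0.001, 0], "turn": [0, 0, 0], "claw": 0.03},
    {"xyz": [-0.102, -0.001, 0], "turn": [0, 0, 0], "claw": 0.03},
    {"xyz": [-0.136, -0.002, 0], "turn": [0, 0, 0], "claw": 0.03},
    {"xyz": [-0.17, -0.002, 0], "turn": [0, 0, 0], "claw": 0.03},
    {"xyz": [-0.204, -0.003, 0], "turn": [0, 0, 0], "claw": 0.03},
    {"xyz": [-0.235, -0.004, 0], "turn": [0, 0, 0], "claw": 0.03},
    {"xyz": [-0.26, -0.005, 0], "turn": [0, 0, 0], "claw": 0.03},
    {"xyz": [-0.273, -0.005, 0], "turn": [0, 0, 0], "claw": 0.03},
    {"xyz": [-0.277, -0.005, 0], "turn": [0, 0, 0], "claw": 0.03}
  ]
}}

```text
time: 31.0
tcp_pos: [0.5319, -0.1634, 0.2819]
tcp_rot: [-0.0, 0.703, 0.711, -0.0]
force: [0.9, 0.8, -2.5]
finger_gap: 0.0431
gripper_force: 61.4
```

```bash
python3 - <<'E'
from h import *
st=ctrl.read_state(); print(st['tcp_pos'].round(4),st['force'].round(1),st['finger_gap'])
S=ctrl.get_image('scene')[:,:,::-1]; D=ctrl.get_image('side')[:,:,::-1]; W=ctrl.get_image('wrist')[:,:,::-1]
cv2.imwrite('pics/w11.png',W)
a=[cv2.resize(S[130:260,220:350],(390,390)),cv2.resize(D[120:280,275:435],(390,390))]; cv2.imwrite('pics/c3.png',np.hstack(a))
E
```

```text
[ 0.5319 -0.1634  0.2819] [ 0.9  0.8 -2.5] 0.04305781853066046
```

View pics/c3.png

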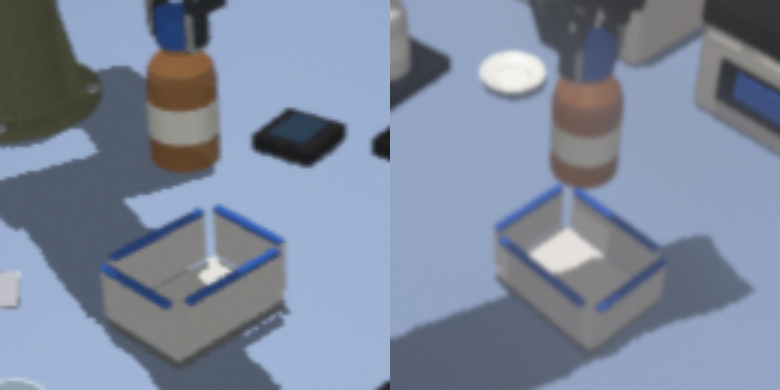

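The bottle hangs upright above the carrier and all four walls look square. I'll lower it.

>>> {"api": "carry_out", "payload": {
  "targets": [
    {"xyz": [0, 0.001, 0.01], "turn": [0, 0, 0], "claw": 0.03},
    {"xyz": [0, 0.001, 0.03], "turn": [0, 0, 0], "claw": 0.03},
    {"xyz": [0, 0.001, 0.055], "turn": [0, 0, 0], "claw": 0.03},
    {"xyz": [0, 0.001, 0.08], "turn": [0, 0, 0], "claw": 0.03},
    {"xyz": [0, 0.001, 0.105], "turn": [0, 0, 0], "claw": 0.03},
    {"xyz": [0, 0.001, 0.13], "turn": [0, 0, 0], "claw": 0.03},
    {"xyz": [0, 0.001, 0.15], "turn": [0, 0, 0], "claw": 0.03},
    {"xyz": [0, 0.001, 0.16], "turn": [0, 0, 0], "claw": 0.03},
    {"xyz": [0, 0.001, 0.163], "turn": [0, 0, 0], "claw": 0.03},
    {"xyz": [0, 0.001, 0.165], "turn": [0, 0, 0], "claw": 0.03}
  ]
}}

```text
time: 32.15
tcp_pos: [0.5341, -0.1619, 0.1177]
tcp_rot: [0.0, 0.702, 0.712, 0.0]
force: [0.5, 0.5, -2.3]
finger_gap: 0.0429
gripper_force: 61.4
```

>>> {"api": "carry_out", "payload": {
  "targets": [
    {"xyz": [0, 0, 0.001], "turn": [0, 0, 0], "claw": 0.03},
    {"xyz": [0, 0, 0.001], "turn": [0, 0, 0], "claw": 0.03},
    {"xyz": [0, 0, 0.002], "turn": [0, 0, 0], "claw": 0.03},
    {"xyz": [0, 0, 0.002], "turn": [0, 0, 0], "claw": 0.03},
    {"xyz": [0, 0, 0.003], "turn": [0, 0, 0], "claw": 0.03},
    {"xyz": [0, 0, 0.003], "turn": [0, 0, 0], "claw": 0.03},
    {"xyz": [0, 0, 0.004], "turn": [0, 0, 0], "claw": 0.03},
    {"xyz": [0, 0, 0.004], "turn": [0, 0, 0], "claw": 0.03},
    {"xyz": [0, 0, 0.004], "turn": [0, 0, 0], "claw": 0.03},
    {"xyz": [0, 0, 0.004], "turn": [0, 0, 0], "claw": 0.03}
  ]
}}

```text
time: 33.15
tcp_pos: [0.5337, -0.1623, 0.1135]
tcp_rot: [-0.0, 0.702, 0.712, -0.0]
force: [0.8, 0.4, -2.9]
finger_gap: 0.0426
gripper_force: 61.4
```

>>> {"api": "carry_out", "payload": {
  "targets": [
    {"xyz": [0, 0, 0.001], "turn": [0, 0, 0], "claw": 0.03},
    {"xyz": [0, 0, 0.001], "turn": [0, 0, 0], "claw": 0.03},
    {"xyz": [0, 0, 0.002], "turn": [0, 0, 0], "claw": 0.03},
    {"xyz": [0, 0, 0.002], "turn": [0, 0, 0], "claw": 0.03},
    {"xyz": [0, 0, 0.003], "turn": [0, 0, 0], "claw": 0.03},
    {"xyz": [0, 0, 0.003], "turn": [0, 0, 0], "claw": 0.03},
    {"xyz": [0, 0, 0.003], "turn": [0, 0, 0], "claw": 0.03},
    {"xyz": [0, 0, 0.003], "turn": [0, 0, 0], "claw": 0.03},
    {"xyz": [0, 0, 0.003], "turn": [0, 0, 0], "claw": 0.03},
    {"xyz": [0, 0, 0.003], "turn": [0, 0, 0], "claw": 0.03}
  ]
}}

```text
time: 34.15
tcp_pos: [0.5337, -0.1623, 0.1105]
tcp_rot: [-0.0, 0.702, 0.712, -0.0]
force: [-0.3, -0.6, -2.0]
finger_gap: 0.0425
gripper_force: 61.6
```

>>> {"api": "carry_out", "payload": {
  "targets": [
    {"xyz": [0, 0, 0.0005], "turn": [0, 0, 0], "claw": 0.03},
    {"xyz": [0, 0, 0.0005], "turn": [0, 0, 0], "claw": 0.03},
    {"xyz": [0, 0, 0.001], "turn": [0, 0, 0], "claw": 0.03},
    {"xyz": [0, 0, 0.001], "turn": [0, 0, 0], "claw": 0.03},
    {"xyz": [0, 0, 0.001], "turn": [0, 0, 0], "claw": 0.03},
    {"xyz": [0, 0, 0.0015], "turn": [0, 0, 0], "claw": 0.03},
    {"xyz": [0, 0, 0.0015], "turn": [0, 0, 0], "claw": 0.03},
    {"xyz": [0, 0, 0.0015], "turn": [0, 0, 0], "claw": 0.03},
    {"xyz": [0, 0, 0.0015], "turn": [0, 0, 0], "claw": 0.03},
    {"xyz": [0, 0, 0.0015], "turn": [0, 0, 0], "claw": 0.03}
  ]
}}

```text
time: 35.15
tcp_pos: [0.5339, -0.1624, 0.1103]
tcp_rot: [0.0, 0.702, 0.712, 0.0]
force: [-4.6, 0.6, 9.1]
finger_gap: 0.043
gripper_force: 62.7
```

>>> {"api": "carry_out", "payload": {
  "targets": [
    {"xyz": [0, 0, -0.001], "turn": [0, 0, 0], "claw": 0.03},
    {"xyz": [0, 0, -0.001], "turn": [0, 0, 0], "claw": 0.03},
    {"xyz": [0, 0, -0.001], "turn": [0, 0, 0], "claw": 0.042},
    {"xyz": [0, 0, -0.001], "turn": [0, 0, 0], "claw": 0.044},
    {"xyz": [0, 0, -0.001], "turn": [0, 0, 0], "claw": 0.046},
    {"xyz": [0, 0, -0.001], "turn": [0, 0, 0], "claw": 0.05},
    {"xyz": [0, 0, -0.001], "turn": [0, 0, 0], "claw": 0.06},
    {"xyz": [0, 0, -0.001], "turn": [0, 0, 0], "claw": 0.07},
    {"xyz": [0, 0, -0.001], "turn": [0, 0, 0], "claw": 0.078},
    {"xyz": [0, 0, -0.001], "turn": [0, 0, 0], "claw": 0.078}
  ]
}}

```text
time: 36.15
tcp_pos: [0.5338, -0.1622, 0.11]
tcp_rot: [-0.0, 0.702, 0.712, 0.0]
force: [0.3, -0.0, 0.4]
finger_gap: 0.0783
gripper_force: 0.0
```

>>> {"api": "carry_out", "payload": {
  "targets": [
    {"xyz": [0, 0, -0.003], "turn": [0, 0, 0], "claw": 0.078},
    {"xyz": [0, 0, -0.015], "turn": [0, 0, 0], "claw": 0.078},
    {"xyz": [0, 0, -0.04], "turn": [0, 0, 0], "claw": 0.078},
    {"xyz": [0, 0, -0.07], "turn": [0, 0, 0], "claw": 0.078},
    {"xyz": [0, 0, -0.1], "turn": [0, 0, 0], "claw": 0.078},
    {"xyz": [0, 0, -0.13], "turn": [0, 0, 0], "claw": 0.078},
    {"xyz": [-0.02, 0, -0.15], "turn": [0, 0, 0], "claw": 0.078},
    {"xyz": [-0.04, 0, -0.16], "turn": [0, 0, 0], "claw": 0.078},
    {"xyz": [-0.05, 0, -0.16], "turn": [0, 0, 0], "claw": 0.078},
    {"xyz": [-0.05, 0, -0.16], "turn": [0, 0, 0], "claw": 0.078}
  ]
}}

```text
time: 37.15
tcp_pos: [0.5344, -0.2132, 0.2701]
tcp_rot: [0.0, 0.703, 0.711, 0.0]
force: [0.2, -0.4, 0.2]
finger_gap: 0.0783
gripper_force: 0.0
```

```bash
python3 wr.py w12; python3 - <<'E'
from h import *
C=cam('wrist')
im=cv2.imread('pics/w12.png'); h=cv2.cvtColor(im,40); m=cv2.inRange(h,(100,130,40),(125,255,255)); k,l,s,c=cv2.connectedComponentsWithStats(m)
for i in range(1,k):
    if s[i,4]>900: print(s[i],c[i].round(1),onz(C,c[i],.167).round(3))
print(proj(C,[.534,-.162,.167]))
E
```

```text
[ 0.5344 -0.2132  0.2701] [2.000e-04 7.028e-01 7.114e-01 1.000e-04]
[281  51  92  10 817] [326.3  55.6] [array([326.5,  55.5]), array([91.,  9.]), np.float64(-0.0)] [ 0.533 -0.084  0.055] [ 0.533 -0.087  0.077]
[273  69  11 110 810] [278.2 122.3] [array([278.4, 123.5]), array([109.2,   7.7]), np.float64(87.5)] [ 0.475 -0.16   0.055] [ 0.478 -0.158  0.077]
[368  70  14 110 816] [374.4 123.4] [array([374.2, 124.5]), array([  7.9, 109.3]), np.float64(3.5)] [ 0.592 -0.16   0.055] [ 0.589 -0.158  0.077]
[ 601   72   39   73 1936] [623.7 109.5] [array([625.8, 107.1]), array([31. , 74.8]), np.float64(16.7)] [ 0.894 -0.136  0.055] [ 0.873 -0.135  0.077]
[ 302  111   49   50 1872] [326.3 135.5] [array([326.4, 135.4]), array([47.5, 49. ]), np.float64(14.0)] [ 0.534 -0.174  0.055] [ 0.534 -0.171  0.077]
[286 187  79   7 534] [325.1 190. ] [array([325., 190.]), array([ 6., 78.]), np.float64(90.0)] [ 0.533 -0.244  0.055] [ 0.533 -0.238  0.077]
[ 600   71   40   74 2026] [623.3 109.8] [ 0.785 -0.135  0.167]
[ 302  111   49   50 1893] [326.4 135.5] [ 0.533 -0.16   0.167]
[[327.8944215  137.96003117]]
```

```bash
python3 -c "
from plant import ctrl
print(ctrl.finish_job())"
```

```text
the job is handed in; nothing more can be done
None
```

The job is handed in: by the last wrist measurement, all four walls stand upright to within about 2° and the amber bottle stands centred in the carrier, after about 37 s. I viewed 11 pictures, one over the limit of 10, and found the fingertips about 31 mm short of where the text puts them, so my first three tries at the far wall missed without touching anything.

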